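Weigh a grinding jar and clamp it in the mill's chuck

ROBOT

A 7-joint arm with a two-finger parallel gripper is mounted at the origin on the work surface. World frame = base frame: x ahead of the robot, y to its left, z up, the work surface at z = 0. Lengths are in m, angles in rad, forces in N, time in s.
With the tool pointing down it reaches from about 0.35 to 0.9 m from the base axis. Payload 8.1 kg.
Tool frame: the origin (TCP) lies midway between the tips of the shut fingers; the grasp point (between the pads) lies manip.grasp_offset behind it (manip.grasp_offset is the distance from the TCP to the grasp point, in m); z points along the fingers, y is the line along which they close (so a half turn about z gives the same grasp; the last joint's range is limited). The gripper opens to 85 mm and grips with 20 to 120 N. Pads are 22 mm wide; open, the fingers measure 114 mm over their backs; the gripper's body (76 mm by 85 mm) begins 54 mm behind the grasp point. The pads swing forward as they close: fully open they stand 13 mm farther back than shut.
Start: joints at [-0.103, 0.434, 0.025, 1.573, -0.012, 1.134, -0.075], TCP at [0.625, -0, 0.231] pointing down, gripper open.
Joint ranges: [-2.62, 2.62], [-0.44, 2.09], [-1.27, 1.32], [0.08, 2.57], [-1.32, 4.46], [0.12, 2], [-2.74, 2.74]. Speed limits (rad/s): [2.22, 2.22, 3.01, 3.01, 3.14, 3.14, 3.14].

INTERFACE

Orientations are given as a unit quaternion [x, y, z, w].
In Python, from bench import manip gives the robot as it stands.
- The arm moves only by the tool jog_arm, never from a script. Its argument "steps" is a list of rows, each an object with "slide": the shift along the tool's x, y, z in units of 0.12 m (1.0 is 0.12 m), a list of three; "rot": the turn, a rotation vector about the tool's x, y, z in units of 180 degrees (1.0 is 180 degrees), a list of three. A call has 1 to 5 rows; each row is the pose to reach, as a shift and turn from the pose commanded when the call began, along the tool's axes at that moment, turning the shorter way round; what a row does not reach only later rows make up. A row lasts 1/10 s, in which the tool goes at most 50 mm and 8.59 degrees, less where a joint would pass 70% of its speed; a pose out of reach is approached as far as the arm can. A call with a number of a shift or a turn outside -1 to 1 is refused whole. A call with a gripper value outside its range is refused whole. "jaw" is the opening, from -1 (shut) to 1 (fully open), set as the call begins (left out, the last holds). The fingers move at their own pace and stop on an object; "newtons" is the grip in N (left out, the last holds). Time passes only in rows, so rows that repeat a pose let the fingers close. It gives the time, the measured TCP pose, the force, the opening and the grip force at its end, in the units of the state.
- manip.read_state(): the state, without advancing time (a new reading comes with each control period).
- manip.capture(name): name is "scene" or "side" or "wrist"; returns a dict with "pixels" (400x640x3 uint8, red, green, blue), "intrinsics" (3x3 intrinsics, pixels), "R" (3x3) and "t" (3): a world point X has camera coordinates R X + t; the wrist camera has in their place "T_tool_cam" (4x4, takes a point from camera to tool coordinates, whose origin is the TCP and whose axes are the flange's). Camera axes: x right, y down, z forward; pixel columns grow to the right and rows downward; lengths in m; the calibration is good to about 2 mm. A picture is of the moment at which its call begins: read the wrist's pose just before it. There is no depth.
- manip.finish_job(): hands the job in; it is judged then, once.
The state is a dict: "t": time; "q": joint angles; "joint_velocities": joint speeds; "joint_efforts": joint torques, N m; "eef_pos": TCP position; "ee_rot": TCP orientation; "wrist_force": force on the tool from outside, world axes, zero at the start; "torque": the same for the moment, N m; "gripper_width": finger opening in m; "gripper_force": force on a finger pad.
Only numpy, scipy, OpenCV 4.12 (cv2) and the standard library are available. Lean on these libraries where they do the work, as an engineer would, in place of code of your own. Each camera call takes 0.05 s, during which the arm holds its last target. There are 200 camera calls.

TASK

The steel grinding jar with the red lid is lying on its blue rest: stand it upright, lid up, near the middle of the balance pan and let go of it so that it can be weighed. Then take it again, set it upright on the seat between the open jaws of the mill's chuck, and turn the knurled sleeve clockwise (seen from above) as far as it goes, so that all three jaws clamp the jar. Set the jar down gently, never drop it, and leave the other things on the bench alone.

Things in the scene. Friction and masses are not known exactly. Their poses are not given: they have to be found in the camera images.
- jar: Steel grinding jar with a red lid: 28 mm across all along, steel from its underside to 36 mm, the red lid from 36 to 56 mm (overall height 56 mm, about 0.2 kg). Origin at the centre of its underside, z axis along the jar towards the lid. It starts lying level on its rest, its axis about 31 mm above the bench, lid pointing roughly away from the robot.
- rest: Blue saddle fixed to the bench, 36 mm long, 22 mm wide (narrower than the jar, so that fingers pass beside it), 20 mm high; the jar's steel part lies on it. Origin under its centre; the jar lies along its x axis with the lid towards its +x.
- pan_top (a point): Centre of the upper face of the balance's round steel pan, 52 mm above the bench. Pan 92 mm across, 4 mm thick; it stands on a flat white housing 140 x 140 mm whose top is 40 mm above the bench.
- chuck_seat (a point): Centre of the round seat inside the mill's chuck, on which the jar's underside must rest, 78 mm above the bench. z is up and is the axis of the chuck. The mill is a white and dark grey box 150 x 150 mm, its flat top 70 mm above the bench, with the chuck in the middle.
- sleeve_mid (a point): On the axis of the knurled steel sleeve, at a good height to grip it (94 mm above the bench). The sleeve is a ring 62 mm across outside and 45 mm inside, from 76 to 104 mm above the bench; grip it from above across its outside, at any yaw. The seated jar stands up through it to 134 mm above the bench.
- sleeve (a joint): Turn of the sleeve in rad, growing clockwise seen from above. 0 = jaws wide open (faces 20.5 mm from the axis); each rad brings all three jaws 5 mm inwards; they meet a centred jar at 1.3 and the sleeve stops at about 1.41. It starts between 0 and 0.35, needs about 0.4 Nm and stays where it is left.
- jaw0: Brass jaw 1 of three, 10 mm wide, standing up inside the sleeve, its top 110 mm above the bench. Origin near the chuck's axis at the top of the housing; slides towards the axis as the sleeve turns.
- jaw1: Brass jaw 2 of three, 10 mm wide, standing up inside the sleeve, its top 110 mm above the bench. Origin near the chuck's axis at the top of the housing; slides towards the axis as the sleeve turns.
- jaw2: Brass jaw 3 of three, 10 mm wide, standing up inside the sleeve, its top 110 mm above the bench. Origin near the chuck's axis at the top of the housing; slides towards the axis as the sleeve turns.
- spare_jar: Bystander, leave alone: the spare grinding jar, same as the jar but with a blue lid, standing; origin at the centre of its underside.
- wash_bottle: Bystander, leave alone: wash bottle, pale yellow, red cap, 64 mm across, 160 mm tall; origin under its centre.
- flask: Bystander, leave alone: pale blue round flask with a long neck, 66 mm across, 140 mm tall; origin under its centre.
- beaker: Bystander, leave alone: clear beaker, 70 mm across, 85 mm tall; origin under its centre.
- dish: Bystander, leave alone: flat white dish, 84 mm across, 16 mm tall; origin under its centre.
- spoon: Bystander, leave alone: sampling spoon 170 mm long lying on the bench.
- reagent: Bystander, leave alone: small amber bottle, 44 mm across, 85 mm tall; origin under its centre.
Things that resemble listed ones, but are neither listed nor needed, are in the scene too. What is shaped like the jar but orange or yellow is not meant. Of the things that look like the part that bears pan_top, the larger one is meant.

How it is judged:
On the way, in this order (a step that is already met when the one before it is completed fails the run):
1. the jar stands upright, lid up, on the balance pan, let go and at rest (z of jar in the frame of pan_top between -0.003 and 0.004 m and horizontal distance between jar and pan_top below 0.035 m and angle between jar's own z axis and vertical below 0.1 rad and contact force between the fingers and jar below 0.2 N and linear speed of jar below 0.02 m/s), for 0.3 s.
2. the jar stands upright on the seat between the open jaws (z of jar in the frame of chuck_seat between -0.003 and 0.004 m and horizontal distance between jar and chuck_seat below 0.009 m and angle between jar's own z axis and vertical below 0.12 rad and value of joint sleeve below 1 rad), for 0.2 s.
At the end, for the whole second after the job is handed in: The jar stands on the chuck's seat (underside within 3 to 4 mm of it in height), within 3 mm of the chuck's axis, lid up within 0.06 rad; the sleeve is turned past 1.25 rad and all three jaws press on the jar with more than 2 N each; everything is released and at rest (z of jar in the frame of chuck_seat between -0.003 and 0.004 m and horizontal distance between jar and chuck_seat below 0.003 m and angle between jar's own z axis and vertical below 0.06 rad and value of joint sleeve above 1.25 rad and contact force between each of jaw0, jaw1, jaw2 and jar above 2 N and contact force between the fingers and jar below 0.2 N and linear speed of jar below 0.01 m/s and velocity of joint sleeve between -0.05 and 0.05 rad/s); the robot touches nothing.
It fails at once if another thing on the bench was moved by more than 30 mm or knocked over (distance of any of spare_jar, wash_bottle, flask, beaker, dish, spoon, reagent from where it was at the start of the episode above 0.03 m or angle between any of spare_jar, wash_bottle, flask, beaker, dish, spoon, reagent's own z axis and vertical above 0.5 rad).
It fails at once if the jar was dropped (falling faster than 0.5 m/s outside the fingers) (linear speed of jar above 0.5 m/s and contact force between the fingers and jar below 0.1 N).
It also fails if it takes over 58 s, if anything falls off the work surface, if the arm or the gripper's body presses on something with over 40 N, if the wrist force passes 120 N, or if a joint passes its speed limit or range.

## Working session

There is one attempt and no reset: what is moved stays moved. The work goes in short steps, Python scripts to look and compute and a tool call to move; the robot and the scene stay as the last step left them, time stands still between calls to the robot, and variables do not carry over. Pictures are saved under pics/ and viewed, at most 10 in all, crops included, and the job is handed in when it is done.

Besides the shell and the picture viewer there is one more tool, called after ">>>" by a JSON object that holds its "api" and its "payload". jog_arm: Moves the arm, as the interface text tells. Its arguments: {"type":"object","properties":{"steps":{"type":"array"},"jaw":{"type":"number"},"newtons":{"type":"number"}},"required":["steps"]}

```bash
ls; mkdir -p pics; python3 - <<'E'
from bench import manip
import cv2,pickle
s=manip.read_state();print(s, manip.grasp_offset)
for n in("scene","side","wrist"):
    c=manip.capture(n);pickle.dump((s,c),open(f"pics/{n}0.pkl","wb"));cv2.imwrite(f"pics/{n}0.png",c["pixels"][...,::-1])
    print(n,c["intrinsics"].round(1).tolist(),[c[k].round(4).tolist() for k in c if k in("R","t","T_tool_cam")])
E
```

```text
pics
{'t': 0.0, 'q': array([-0.10260442,  0.43525283,  0.0249774 ,  1.57410261, -0.01162377,
        1.13400919, -0.07509558]), 'joint_velocities': array([ 0.00063141, -0.00228522, -0.00051322,  0.00034417, -0.00016765,
        0.00099165, -0.00030301]), 'joint_efforts': array([ 8.97134169e-05, -6.70461059e+01,  1.02531374e+00, -3.16203833e+01,
        1.55155628e-02,  1.25530543e-02, -1.11555586e-06]), 'eef_pos': array([ 6.24485597e-01, -4.95087819e-05,  2.30505349e-01]), 'ee_rot': array([ 7.07133105e-01,  7.07079989e-01, -6.18640352e-04, -5.28054699e-04]), 'wrist_force': array([ 0.08813362,  1.10931428, -0.48980904]), 'torque': array([-0.01192234, -0.03334848,  0.02105301]), 'gripper_force': 0.0, 'gripper_width': 0.08590652715922126} 0.0187
scene [[417.8, 0.0, 316.5], [0.0, 417.8, 196.9], [0.0, 0.0, 1.0]] [[[-0.822, 0.5692, -0.0182], [0.3342, 0.4563, -0.8247], [-0.4611, -0.684, -0.5652]], [0.4601, -0.0954, 1.6549]]
side [[418.8, 0.0, 317.4], [0.0, 418.8, 196.2], [0.0, 0.0, 1.0]] [[[0.8769, -0.4801, -0.0217], [-0.3193, -0.5482, -0.773], [0.3593, 0.6848, -0.634]], [-0.4815, 0.2421, 1.0398]]
wrist [[293.3, 0.0, 320.1], [0.0, 293.3, 202.9], [0.0, 0.0, 1.0]] [[[0.0002, -0.9543, -0.2988, 0.0765], [1.0, -0.0001, 0.0008, -0.0009], [-0.0008, -0.2988, 0.9543, -0.1432], [0.0, 0.0, 0.0, 1.0]]]
```

View pics/scene0.png

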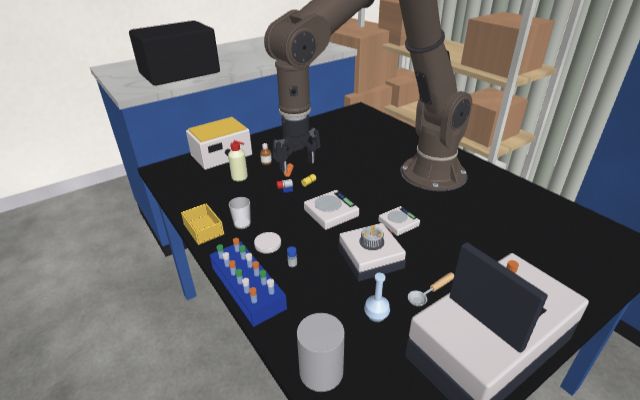

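View pics/side0.png

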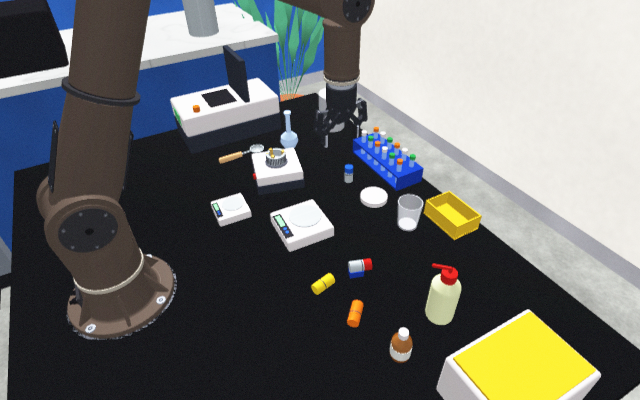

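The scene and side views show the jar on its rest (scene 285,185; side 360,267, red end at 367,265), the pan (scene 329,204; side 305,217) and the chuck (scene 372,237; side 275,157).

```bash
cat > h.py <<'E'
import numpy as np,cv2,pickle
from scipy.spatial.transform import Rotation as Ro
def load(n): return pickle.load(open(f"pics/{n}.pkl","rb"))
def cam(sc):
    s,c=sc
    if "R" in c: return c["intrinsics"],c["R"],c["t"]
    T=np.eye(4);T[:3,:3]=Ro.from_quat(s["ee_rot"]).as_matrix();T[:3,3]=s["eef_pos"]
    M=np.linalg.inv(T@c["T_tool_cam"]);return c["intrinsics"],M[:3,:3],M[:3,3]
def plane(sc,uv,z):
    K,R,t=cam(sc);d=R.T@np.linalg.inv(K)@np.array([*uv,1.]);o=-R.T@t
    return o+d*(z-o[2])/d[2]
def proj(sc,X):
    K,R,t=cam(sc);p=K@(R@np.asarray(X,float)+t);return p[:2]/p[2]
def tri(a,ua,b,ub):
    P=[c[0]@np.c_[c[1],c[2]] for c in(cam(a),cam(b))]
    X=cv2.triangulatePoints(P[0],P[1],np.array(ua,float),np.array(ub,float)).ravel();return X[:3]/X[3]
E
python3 - <<'E'
from h import *
A,B=load("scene0"),load("side0")
for n,a,b,z in(("jar",(285,185),(360,267),.031),("pan",(329,204),(306,217),.052),("chuck",(372,237),(276,157),.104)):
    print(n,plane(A,a,z).round(3),plane(B,b,z).round(3),tri(A,a,B,b).round(3))
def crop(S,x,y,w,h,k): return cv2.resize(S[1]["pixels"][y:y+h,x:x+w,::-1],None,fx=k,fy=k,interpolation=cv2.INTER_CUBIC)
r1=np.hstack([crop(A,265,165,100,75,4),crop(B,325,240,100,75,4)])
r2=np.hstack([crop(A,330,205,100,75,4),crop(B,240,130,100,75,4)])
cv2.imwrite("pics/c1.png",np.vstack([r1,r2]))
E
```

```text
jar [ 0.543 -0.228  0.031] [ 0.54  -0.24   0.031] [ 0.541 -0.236  0.026]
pan [ 0.5   -0.011  0.052] [ 0.499 -0.028  0.052] [ 0.499 -0.019  0.046]
chuck [0.54  0.249 0.104] [0.522 0.215 0.104] [0.529 0.236 0.089]
```

View pics/c1.png

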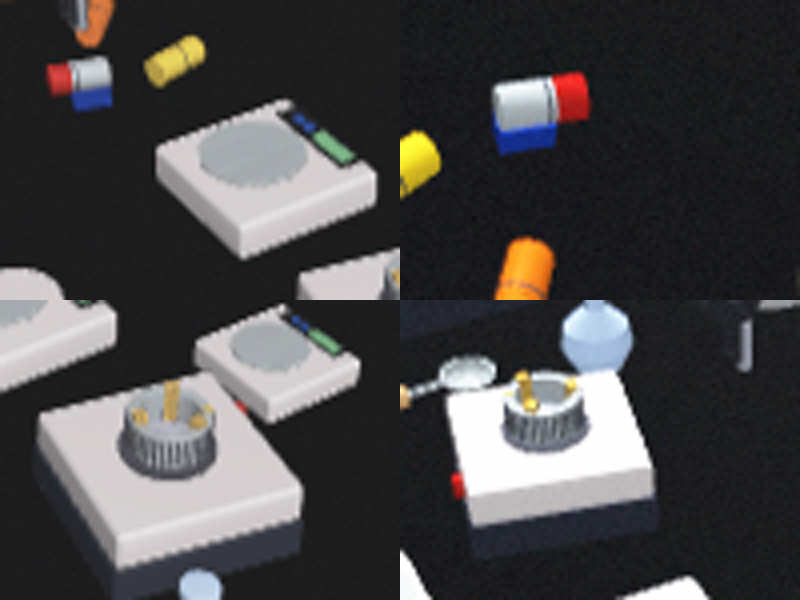

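View pics/wrist0.png

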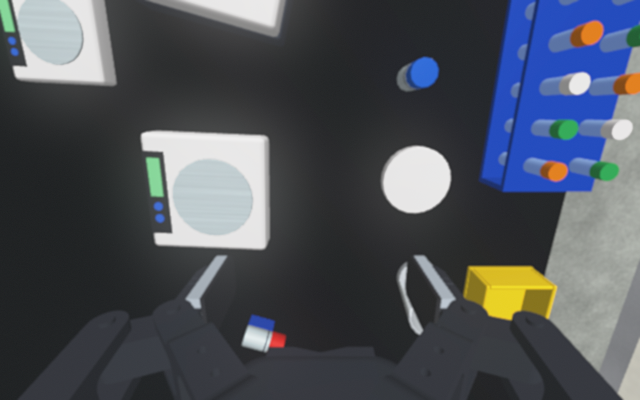

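The crops show the jar lying with its lid towards +x. The chuck sits at the mill's centre, with jaws visible. In the wrist view the pan is at (213,197), the jar at (262,336) and the lid at (278,341). I'll measure by colour and ellipse.

```bash
python3 - <<'E'
from h import *
A,B,W=load("scene0"),load("side0"),load("wrist0")
def cen(S,m,box):
    M=np.zeros(m.shape,bool);x,y,w,h=box;M[y:y+h,x:x+w]=1;v,u=np.nonzero(m&M);return (u.mean(),v.mean()),len(u)
def masks(S):
    p=S[1]["pixels"].astype(int);r,g,b=p[...,0],p[...,1],p[...,2]
    return (r>120)&(g<70)&(b<70),(abs(r-b)<40)&(g>110),(b>100)&(r<80)
bx={"A":(274,176,22,18),"B":(343,255,32,24),"W":(238,312,52,44)}
L={};S={}
for n,C in(("A",A),("B",B),("W",W)):
    r,g,bl=masks(C);L[n]=cen(C,r,bx[n]);S[n]=cen(C,g,bx[n]);print(n,L[n],S[n],
      "lid",plane(C,L[n][0],.033).round(4),"steel",plane(C,S[n][0],.037).round(4))
D={"A":A,"B":B,"W":W}
for p in("AB","AW","BW"):
    a,b=p;print(p,tri(D[a],L[a][0],D[b],L[b][0]).round(4),tri(D[a],S[a][0],D[b],S[b][0]).round(4))
print("pan W",plane(W,(213,197),.052).round(4),"spare",plane(W,(404,78),.0).round(3),"dish",plane(W,(416,180),.016).round(3))
for n,a,b,z in(("panAB",(265+253/4,165+152/4),(306,217),.052),):print(n,plane(A,a,z).round(4))
E
```

```text
A ((np.float64(279.48571428571427), np.float64(184.02857142857144)), 35) ((np.float64(287.28985507246375), np.float64(182.7246376811594)), 69) lid [ 0.5572 -0.2433  0.033 ] steel [ 0.5323 -0.2283  0.037 ]
B ((np.float64(367.6511627906977), np.float64(263.54651162790697)), 86) ((np.float64(355.74691358024694), np.float64(264.9259259259259)), 162) lid [ 0.5619 -0.2416  0.033 ] steel [ 0.5315 -0.2335  0.037 ]
W ((np.float64(277.94972067039106), np.float64(340.06145251396646)), 179) ((np.float64(256.51584507042253), np.float64(338.4119718309859)), 568) lid [ 0.5635 -0.2353  0.033 ] steel [ 0.5342 -0.2288  0.037 ]
AB [ 0.5596 -0.2421  0.0346] [ 0.5316 -0.2316  0.035 ]
AW [ 0.5664 -0.2251  0.0455] [ 0.5342 -0.2258  0.0393]
BW [ 0.5635 -0.239   0.0294] [ 0.5331 -0.2314  0.034 ]
pan W [ 0.5012 -0.0173  0.052 ] spare [0.722 0.114 0.   ] dish [ 0.743 -0.006  0.016]
panAB [ 0.4989 -0.0168  0.052 ]
```

```bash
python3 - <<'E'
from h import *
Ry=lambda a:Ro.from_euler('y',a)
C=Ro.from_euler('z',90,degrees=True)
s=load("scene0")[0];q=s["q"]
R=Ro.from_euler('ZYZYZYZ',q)*C
print("FK check",R.as_matrix().round(2).tolist(),Ro.from_quat(s["ee_rot"]).as_matrix().round(2).tolist())
for sx in(1,-1):      # tool x = sx * lid
  for yaw in range(0,360,30):
   for tilt in(0,20):
    # grasp: tool down tilted 'tilt', after rotation tool z points yaw dir, tilt below horizontal; lid up
    y=np.radians(yaw);t=np.radians(tilt);d=np.array([np.cos(y),np.sin(y),0]);up=np.array([0,0,1.])
    z=d*np.cos(t)-up*np.sin(t); l=up*np.cos(t)+d*np.sin(t); x=sx*l
    T=Ro.from_matrix(np.c_[x,np.cross(z,x),z])
    for phi in(2.1,2.4):
      e=(Ry(phi).inv()*T*C.inv()).as_euler('ZYZ')
      for a,b,c in((e[0],e[1],e[2]),(e[0]+np.pi,-e[1],e[2]+np.pi)):
        a=(a+1.32)%(2*np.pi)-1.32;c=(c+np.pi)%(2*np.pi)-np.pi
        if a<4.46 and .12<b<2 and abs(c)<2.74: print(sx,yaw,tilt,phi,np.round([a,b,c],2))
E
```

```text
Traceback (most recent call last):
  File "scipy/spatial/transform/_rotation.pyx", line 1413, in scipy.spatial.transform._rotation.Rotation.from_euler
ValueError: Expected axis specification to be a non-empty string of upto 3 characters, got ZYZYZYZ
```

```bash
python3 - <<'E'
from h import *
Ry=lambda a:Ro.from_euler('y',a)
C=Ro.from_euler('z',90,degrees=True)
s=load("scene0")[0];q=s["q"]
R=Ro.identity()
for a,v in zip('zyzyzyz',q): R=R*Ro.from_euler(a,v)
R=R*C
print("FK check",R.as_matrix().round(2).tolist(),Ro.from_quat(s["ee_rot"]).as_matrix().round(2).tolist())
for sx in(1,-1):
  for yaw in range(0,360,30):
    y=np.radians(yaw);t=np.radians(20);d=np.array([np.cos(y),np.sin(y),0]);up=np.array([0,0,1.])
    z=d*np.cos(t)-up*np.sin(t); l=up*np.cos(t)+d*np.sin(t); x=sx*l
    T=Ro.from_matrix(np.c_[x,np.cross(z,x),z])
    for phi in(2.1,2.4):
      e=(Ry(phi).inv()*T*C.inv()).as_euler('ZYZ')
      for a,b,c in((e[0],e[1],e[2]),(e[0]+np.pi,-e[1],e[2]+np.pi)):
        a=(a+1.32)%(2*np.pi)-1.32;c=(c+np.pi)%(2*np.pi)-np.pi
        if a<4.46 and .12<b<2 and abs(c)<2.74: print(sx,yaw,phi,np.round([a,b,c],2))
E
```

```text
FK check [[-0.0, 1.0, -0.0], [1.0, 0.0, 0.0], [0.0, -0.0, -1.0]] [[0.0, 1.0, -0.0], [1.0, -0.0, -0.0], [-0.0, -0.0, -1.0]]
1 0 2.1 [ 3.14  0.18 -1.57]
1 0 2.4 [ 3.14  0.48 -1.57]
1 30 2.1 [ 1.81  0.51 -0.47]
1 30 2.4 [ 2.24  0.64 -0.97]
1 60 2.1 [ 1.5   0.95 -0.41]
1 60 2.4 [ 1.71  0.96 -0.78]
1 90 2.1 [ 1.27  1.4  -0.5 ]
1 90 2.4 [ 1.33  1.32 -0.8 ]
1 120 2.1 [ 0.99  1.81 -0.69]
1 120 2.4 [ 0.95  1.64 -0.94]
1 150 2.4 [ 0.51  1.87 -1.21]
1 180 2.4 [ 0.    1.96 -1.57]
1 210 2.4 [-0.51  1.87 -1.93]
1 240 2.1 [-0.99  1.81 -2.45]
1 240 2.4 [-0.95  1.64 -2.2 ]
1 270 2.1 [-1.27  1.4  -2.64]
1 330 2.4 [ 4.05  0.64 -2.17]
-1 0 2.1 [3.14 0.18 1.57]
-1 0 2.4 [3.14 0.48 1.57]
-1 30 2.1 [1.81 0.51 2.67]
-1 30 2.4 [2.24 0.64 2.17]
-1 60 2.1 [1.5  0.95 2.73]
-1 60 2.4 [1.71 0.96 2.36]
-1 90 2.1 [1.27 1.4  2.64]
-1 90 2.4 [1.33 1.32 2.34]
-1 120 2.1 [0.99 1.81 2.45]
-1 120 2.4 [0.95 1.64 2.2 ]
-1 150 2.4 [0.51 1.87 1.93]
-1 180 2.4 [0.   1.96 1.57]
-1 210 2.4 [-0.51  1.87  1.21]
-1 240 2.1 [-0.99  1.81  0.69]
-1 240 2.4 [-0.95  1.64  0.94]
-1 270 2.1 [-1.27  1.4   0.5 ]
-1 330 2.4 [4.05 0.64 0.97]
```

```bash
cat >> h.py <<'E'
OFF=.0187
def attitude(yaw,tilt,pitch=0):
    """tool x = lid side, heading yaw deg; pitch 0: tool down (tilt back by 'tilt'), 90: lid up"""
    a=np.radians(yaw);p=np.radians(pitch-tilt);d=np.array([np.cos(a),np.sin(a),0]);u=np.array([0,0,1.])
    z=d*np.sin(p)-u*np.cos(p);x=d*np.cos(p)+u*np.sin(p)
    return Ro.from_matrix(np.c_[x,np.cross(z,x),z])
def plan(way,start=None):
    """way: list of (grasp point, Rotation, calls); prints slide and rot of each call"""
    if start is None:
        from bench import manip
        s=manip.read_state();start=(s["eef_pos"],Ro.from_quat(s["ee_rot"]));print("q",s["q"].round(2))
    p,R=start
    for g,T,n in way:
        tgt=np.asarray(g,float)+OFF*T.as_matrix()[:,2]
        r=(R.inv()*T).as_rotvec();p0,R0=p,R
        for i in range(1,n+1):
            pn=p0+(tgt-p0)*i/n;Rn=R0*Ro.from_rotvec(r*i/n)
            sl=R.inv().apply(pn-p)/.12;rv=(R.inv()*Rn).as_rotvec()/np.pi
            print(sl.round(3).tolist(),rv.round(3).tolist(),"mm %.0f deg %.0f"%(np.linalg.norm(sl)*120,np.linalg.norm(rv)*180))
            p,R=pn,Rn
E
python3 - <<'E'
from h import *
plan([((.545,-.225,.19),attitude(-19,0),3)])
E
```

```text
q [-0.1   0.44  0.02  1.57 -0.01  1.13 -0.08]
[-0.625, -0.221, 0.165] [-0.0, 0.0, 0.202] mm 82 deg 36
[-0.634, 0.192, 0.165] [-0.0, 0.0, 0.202] mm 82 deg 36
[-0.397, 0.531, 0.165] [-0.0, 0.0, 0.202] mm 82 deg 36
```

>>> {"api": "jog_arm", "payload": {"steps": [{"slide":[-0.625,-0.221,0.165],"rot":[0,0,0.202]},{"slide":[-0.625,-0.221,0.165],"rot":[0,0,0.202]},{"slide":[-0.625,-0.221,0.165],"rot":[0,0,0.202]},{"slide":[-0.625,-0.221,0.165],"rot":[0,0,0.202]},{"slide":[-0.625,-0.221,0.165],"rot":[0,0,0.202]}], "jaw": 1}}

```text
t: 0.65
eef_pos: [0.5982, -0.0752, 0.2112]
ee_rot: [0.894, 0.448, -0.0, -0.0]
wrist_force: [0.0, 0.2, -0.2]
gripper_width: 0.0856
gripper_force: 0.0
```

>>> {"api": "jog_arm", "payload": {"steps": [{"slide":[-0.634,0.192,0.165],"rot":[0,0,0.202]},{"slide":[-0.634,0.192,0.165],"rot":[0,0,0.202]},{"slide":[-0.634,0.192,0.165],"rot":[0,0,0.202]},{"slide":[-0.634,0.192,0.165],"rot":[0,0,0.202]},{"slide":[-0.634,0.192,0.165],"rot":[0,0,0.202]}]}}

```text
t: 1.15
eef_pos: [0.5716, -0.1501, 0.1914]
ee_rot: [0.989, 0.147, -0.0, -0.0]
wrist_force: [0.2, 0.2, -0.8]
gripper_width: 0.0857
gripper_force: 0.0
```

>>> {"api": "jog_arm", "payload": {"steps": [{"slide":[-0.397,0.531,0.165],"rot":[0,0,0.202]},{"slide":[-0.397,0.531,0.165],"rot":[0,0,0.202]},{"slide":[-0.397,0.531,0.165],"rot":[0,0,0.202]},{"slide":[-0.397,0.531,0.165],"rot":[0,0,0.202]},{"slide":[-0.397,0.531,0.165],"rot":[0,0,0.202]}]}}

```text
t: 1.65
eef_pos: [0.5451, -0.2249, 0.1716]
ee_rot: [0.986, -0.168, -0.0, 0.0]
wrist_force: [-0.9, 0.3, 1.2]
gripper_width: 0.0855
gripper_force: 0.0
```

```bash
python3 - <<'E'
from h import *
from bench import manip
s=manip.read_state();W=(s,manip.capture("wrist"));pickle.dump(W,open("pics/w1.pkl","wb"))
print(s["t"],s["q"].round(2),s["eef_pos"].round(4),Ro.from_quat(s["ee_rot"]).as_matrix().round(3).tolist())
p=W[1]["pixels"];cv2.imwrite("pics/w1.png",p[...,::-1])
for n,X in(("lid",(.562,-.241,.031)),("steel",(.533,-.231,.031))):print(n,proj(W,X).round(1))
pi=p.astype(int);r,g,b=pi[...,0],pi[...,1],pi[...,2]
u0=proj(W,(.55,-.236,.031));yy,xx=np.mgrid[:400,:640];near=np.hypot(xx-u0[0],yy-u0[1])<75
for n,m,z in(("lid",(r>110)&(g<70)&(b<70),.033),("steel",(abs(r-b)<45)&(g>110),.037)):
    v,u=np.nonzero(m&near);q=plane(W,(u.mean(),v.mean()),z)
    P=np.array([plane(W,c,z)[:2] for c in zip(u,v)]);w,V=np.linalg.eigh(np.cov(P.T));print(n,len(u),u.mean(),v.mean(),q.round(4),(P.max(0)-P.min(0)).round(3),V[:,1],4*np.sqrt(w))
E
```

```text
1.65 [-0.06  0.46  0.51  1.77 -0.27  0.98 -1.35] [ 0.5451 -0.2249  0.1716] [[0.944, -0.331, -0.001], [-0.331, -0.944, 0.0], [-0.001, 0.0, -1.0]]
lid [329.7 169.3]
steel [329.6 199.4]
lid 619 330.61389337641356 171.45718901453958 [ 0.5601 -0.2412  0.033 ] [0.027 0.03 ] [0.40799803 0.91298281] [0.0253269  0.03076132]
steel 969 330.1578947368421 201.69659442724458 [ 0.5323 -0.2312  0.037 ] [0.043 0.035] [-0.95314374  0.30251778] [0.03091152 0.04279148]
```

View pics/w1.png

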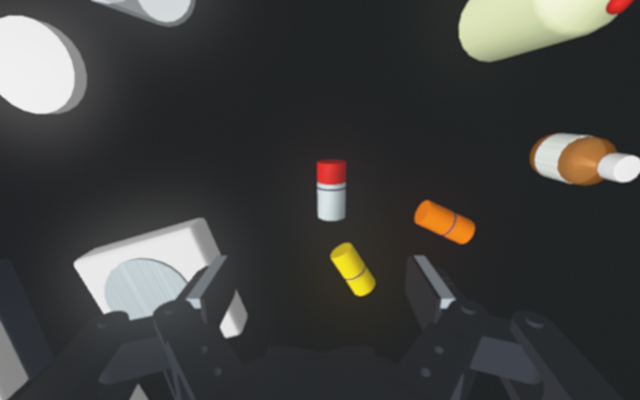

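The wrist view shows the jar upright in the picture (lid top at row 160, seam at about (331,185), underside at row 221). So the tool's x axis is aligned with the jar.

```bash
python3 - <<'E'
from h import *
import itertools
W=load("w1");a=np.array([.944,-.331])
p=W[1]["pixels"].astype(int)[150:232,326:335].mean(1)
d=p[:,0]-p[:,1]; print("rows r-g",[(150+i,int(x),int(y)) for i,(x,y) in enumerate(zip(d,p[:,1])) if i%3==0])
for v in(184,186,221):print(v,plane(W,(330.5,v),.0445).round(4),plane(W,(330.5,v),.031).round(4),plane(W,(330.5,v),.017).round(4))
ss=[load("scene0")[0],W[0]]
for sg in itertools.product((1,-1),repeat=7):
  Cs=[]
  for s in ss:
    R=Ro.identity()
    for ax,v,g in zip('zyzyzyz',s["q"],sg): R=R*Ro.from_euler(ax,v*g)
    Cs.append(R.inv()*Ro.from_quat(s["ee_rot"]))
  if (Cs[0].inv()*Cs[1]).magnitude()<.02: print(sg,Cs[0].as_euler('zyx',degrees=True).round(1))
E
```

```text
rows r-g [(150, 2, 39), (153, 2, 39), (156, 1, 40), (159, 45, 39), (162, 88, 39), (165, 161, 58), (168, 161, 59), (171, 161, 58), (174, 160, 56), (177, 159, 55), (180, 158, 54), (183, 139, 67), (186, -10, 218), (189, -7, 152), (192, -11, 214), (195, -10, 217), (198, -10, 216), (201, -10, 215), (204, -11, 214), (207, -10, 212), (210, -10, 212), (213, -10, 210), (216, -10, 209), (219, -11, 199), (222, 0, 53), (225, 1, 47), (228, 1, 47), (231, 1, 48)]
184 [ 0.551  -0.2376  0.0445] [ 0.5478 -0.237   0.031 ] [ 0.5444 -0.2363  0.017 ]
186 [ 0.5492 -0.237   0.0445] [ 0.5458 -0.2363  0.031 ] [ 0.5424 -0.2356  0.017 ]
221 [ 0.5156 -0.2256  0.0445] [ 0.5106 -0.2244  0.031 ] [ 0.5054 -0.2231  0.017 ]
(-1, 1, -1, 1, -1, 1, -1) [90. -0.  0.]
(-1, -1, -1, -1, -1, -1, -1) [90.   0.2  0. ]
```

```bash
python3 - <<'E'
from h import *
T=attitude(-19.2,30);z=T.as_matrix()[:,2];g=np.array([.5557,-.239,.031])
plan([(g-.09*z,T,1),(g,T,1)])
E
```

```text
q [-0.06  0.46  0.51  1.77 -0.26  0.98 -1.35]
[0.418, 0.084, 0.657] [0.0, -0.167, 0.0] mm 94 deg 30
[0.0, 0.0, 0.75] [-0.0, 0.0, -0.0] mm 90 deg 0
```

>>> {"api": "jog_arm", "payload": {"steps": [{"slide":[0.418,0.084,0.657],"rot":[0,-0.167,0]},{"slide":[0.418,0.084,0.657],"rot":[0,-0.167,0]},{"slide":[0.418,0.084,0.657],"rot":[0,-0.167,0]},{"slide":[0.418,0.084,0.657],"rot":[0,-0.167,0]},{"slide":[0.418,0.084,0.657],"rot":[0,-0.167,0]}]}}

```text
t: 2.2
eef_pos: [0.5892, -0.2505, 0.088]
ee_rot: [0.952, -0.158, -0.26, -0.044]
wrist_force: [0.4, -0.3, -0.8]
gripper_width: 0.0854
gripper_force: 0.0
```

```bash
python3 - <<'E'
from h import *
T=attitude(-19.2,30);plan([((.5557,-.239,.031),T,1)])
from bench import manip
s=manip.read_state();W=(s,manip.capture("wrist"));p=W[1]["pixels"].copy()
g=np.array([.5557,-.239,.031]);a=np.array([.944,-.329,0])
for l in(-.042,-.006,0,.014):
    u=proj(W,g+l*a);cv2.circle(p,tuple(int(x) for x in u),2,(0,255,0),-1);print(u.round())
cv2.imwrite("pics/w2.png",p[100:400,120:520,::-1])
E
```

```text
q [ 0.11  0.97  0.47  1.16 -0.3   1.62 -1.34]
[-0.011, 0.0, 0.715] [0.001, 0.003, 0.002] mm 86 deg 1
[320. 248.]
[320. 222.]
[320. 217.]
[320. 205.]
```

View pics/w2.png

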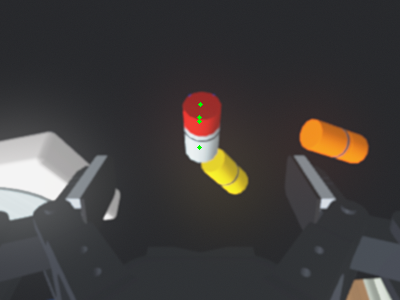

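The crop shows the jar centred between the fingers (crop column 201, lid at row 113), which agrees with the projected points. I'll advance and grip.

>>> {"api": "jog_arm", "payload": {"steps": [{"slide":[0,0,0.3],"rot":[0,0,0]},{"slide":[-0.005,0.005,0.5],"rot":[0,0,0]},{"slide":[-0.01,0.005,0.65],"rot":[0,0.003,0.002]},{"slide":[-0.01,0.005,0.715],"rot":[0,0.003,0.002]},{"slide":[-0.01,0.005,0.715],"rot":[0,0.003,0.002]}]}}

```text
t: 2.75
eef_pos: [0.5474, -0.2366, 0.0205]
ee_rot: [0.953, -0.163, -0.25, -0.042]
wrist_force: [-0.0, 0.5, -0.1]
gripper_width: 0.0851
gripper_force: 0.0
```

>>> {"api": "jog_arm", "payload": {"steps": [{"slide":[0,0,0],"rot":[0,0,0]},{"slide":[0,0,0],"rot":[0,0,0]},{"slide":[0,0,0],"rot":[0,0,0]},{"slide":[0,0,0],"rot":[0,0,0]},{"slide":[0,0,0],"rot":[0,0,0]}], "jaw": -1, "newtons": 60}}

```text
t: 3.25
eef_pos: [0.5481, -0.2375, 0.0198]
ee_rot: [0.953, -0.163, -0.251, -0.041]
wrist_force: [1.6, -1.8, 2.9]
gripper_width: 0.0265
gripper_force: 58.7
```

```bash
python3 - <<'E'
from h import *
from bench import manip
s=manip.read_state();print({k:np.round(s[k],4).tolist() for k in("t","eef_pos","wrist_force","gripper_width","gripper_force")})
C=Ro.from_euler('z',90,degrees=True)
# candidate lift, then turn: yaw about 100-120, at pan
g=np.array([.5557,-.239,.12])
for yaw in(90,100,110,120):
  for pitch in(90,):
    T=attitude(yaw,30,90)
    for q1 in(-.4,-.2,0):
      for phi in(2.1,2.4):
        R=(Ro.from_euler('z',q1)*Ro.from_euler('y',phi)).inv()*T*C.inv();e=R.as_euler('ZYZ');print(yaw,q1,phi,e.round(2))
print(Ro.from_quat(s["ee_rot"]).as_matrix()[:,2].round(3))
plan([(g,attitude(-19.2,30),1),((.5,-.1,.2),attitude(100,30,90),4)])
E
```

```text
{'t': 3.25, 'eef_pos': [0.5481, -0.2375, 0.0198], 'wrist_force': [1.6288, -1.7556, 2.9361], 'gripper_width': 0.0265, 'gripper_force': 58.6778}
90 -0.4 2.1 [ 0.92  1.61 -0.65]
90 -0.4 2.4 [ 0.94  1.43 -0.89]
90 -0.2 2.1 [ 1.02  1.47 -0.55]
90 -0.2 2.4 [ 1.07  1.32 -0.82]
90 0 2.1 [ 1.11  1.32 -0.47]
90 0 2.4 [ 1.2   1.19 -0.76]
100 -0.4 2.1 [ 0.83  1.73 -0.75]
100 -0.4 2.4 [ 0.82  1.52 -0.97]
100 -0.2 2.1 [ 0.94  1.59 -0.64]
100 -0.2 2.4 [ 0.95  1.42 -0.88]
100 0 2.1 [ 1.03  1.45 -0.54]
100 0 2.4 [ 1.09  1.3  -0.81]
110 -0.4 2.1 [ 0.72  1.83 -0.86]
110 -0.4 2.4 [ 0.69  1.6  -1.05]
110 -0.2 2.1 [ 0.84  1.71 -0.73]
110 -0.2 2.4 [ 0.83  1.51 -0.96]
110 0 2.1 [ 0.95  1.57 -0.62]
110 0 2.4 [ 0.97  1.4  -0.87]
120 -0.4 2.1 [ 0.59  1.92 -0.98]
120 -0.4 2.4 [ 0.55  1.67 -1.15]
120 -0.2 2.1 [ 0.73  1.82 -0.84]
120 -0.2 2.4 [ 0.71  1.59 -1.04]
120 0 2.1 [ 0.86  1.69 -0.72]
120 0 2.4 [ 0.85  1.49 -0.94]
[-0.465  0.16  -0.871]
q [ 0.08  0.96  0.45  1.36 -0.31  1.42 -1.32]
[-0.356, -0.006, -0.603] [0.0, -0.003, -0.001] mm 84 deg 1
[-0.265, -0.265, -0.056] [0.046, 0.073, -0.171] mm 45 deg 35
[-0.077, -0.368, -0.05] [0.046, 0.073, -0.171] mm 45 deg 35
[0.128, -0.356, 0.01] [0.046, 0.073, -0.171] mm 45 deg 35
[0.279, -0.235, 0.103] [0.046, 0.073, -0.171] mm 45 deg 35
```

```bash
cat >> h.py <<'E'
a0=np.array([.944,-.329,0]);a0/=np.linalg.norm(a0)
def hold(eef,quat,o=(.516,-.2252,.031)):
    """jar origin and axis in tool frame from a grasp pose with the jar lying at o along a0"""
    R=Ro.from_quat(quat);return R.inv().apply(np.array(o)-eef),R.inv().apply(a0)
def place(o,jo,ja,yaw):
    """tool pose (TCP,R) that puts the jar upright, underside at o, tool heading yaw deg"""
    T=attitude(yaw,30,90);r=T.apply(ja)
    ax=np.cross(r,[0,0,1]);T=Ro.from_rotvec(ax/max(np.linalg.norm(ax),1e-9)*np.arccos(np.clip(r[2],-1,1)))*T
    return np.array(o)-T.apply(jo),T
E
python3 - <<'E'
from h import *
from bench import manip
s=manip.read_state();np.save("hold.npy",np.array(hold(s["eef_pos"],s["ee_rot"])));jo,ja=np.load("hold.npy");print(jo.round(4),ja.round(3))
R=Ro.from_quat(s["ee_rot"]);up=s["eef_pos"]+[0,0,.09]
t,T=place((.5,-.06,.16),jo,ja,100)
z=lambda t,T:t-OFF*T.as_matrix()[:,2]
plan([(z(up,R),R,1),(z(t,T),T,4)])
E
```

```text
[-0.0354 -0.0009  0.0071] [ 0.871 -0.003 -0.492]
q [ 0.08  0.96  0.45  1.36 -0.31  1.42 -1.32]
[-0.369, 0.003, -0.653] [0.0, 0.0, 0.0] mm 90 deg 0
[-0.285, -0.336, -0.043] [0.048, 0.073, -0.171] mm 53 deg 35
[-0.063, -0.438, -0.024] [0.048, 0.073, -0.171] mm 53 deg 35
[0.167, -0.406, 0.054] [0.048, 0.073, -0.171] mm 53 deg 35
[0.324, -0.253, 0.163] [0.048, 0.073, -0.171] mm 53 deg 35
```

>>> {"api": "jog_arm", "payload": {"steps": [{"slide":[-0.07,0,-0.13],"rot":[0,0,0]},{"slide":[-0.17,0,-0.3],"rot":[0,0,0]},{"slide":[-0.27,0,-0.48],"rot":[0,0,0]},{"slide":[-0.369,0.003,-0.653],"rot":[0,0,0]},{"slide":[-0.369,0.003,-0.653],"rot":[0,0,0]}]}}

```text
t: 3.75
eef_pos: [0.5492, -0.2383, 0.1134]
ee_rot: [0.954, -0.164, -0.249, -0.041]
wrist_force: [0.1, -1.2, -1.8]
gripper_width: 0.0262
gripper_force: 59.2
```

>>> {"api": "jog_arm", "payload": {"steps": [{"slide":[-0.285,-0.336,-0.043],"rot":[0.048,0.073,-0.171]},{"slide":[-0.285,-0.336,-0.043],"rot":[0.048,0.073,-0.171]},{"slide":[-0.285,-0.336,-0.043],"rot":[0.048,0.073,-0.171]},{"slide":[-0.285,-0.336,-0.043],"rot":[0.048,0.073,-0.171]},{"slide":[-0.285,-0.336,-0.043],"rot":[0.048,0.073,-0.171]}]}}

```text
t: 4.25
eef_pos: [0.5336, -0.1924, 0.1311]
ee_rot: [0.979, 0.072, -0.109, -0.159]
wrist_force: [-0.2, 0.6, -2.6]
gripper_width: 0.0264
gripper_force: 59.5
```

>>> {"api": "jog_arm", "payload": {"steps": [{"slide":[-0.063,-0.438,-0.024],"rot":[0.048,0.073,-0.171]},{"slide":[-0.063,-0.438,-0.024],"rot":[0.048,0.073,-0.171]},{"slide":[-0.063,-0.438,-0.024],"rot":[0.048,0.073,-0.171]},{"slide":[-0.063,-0.438,-0.024],"rot":[0.048,0.073,-0.171]},{"slide":[-0.063,-0.438,-0.024],"rot":[0.048,0.073,-0.171]}]}}

```text
t: 4.75
eef_pos: [0.5218, -0.1449, 0.1507]
ee_rot: [0.916, 0.3, 0.042, -0.262]
wrist_force: [-0.9, -0.5, -2.8]
gripper_width: 0.0263
gripper_force: 60.0
```

```bash
python3 - <<'E'
from h import *
from bench import manip
s=manip.read_state();print(s["t"],s["gripper_width"],s["gripper_force"]);jo,ja=np.load("hold.npy")
t,T=place((.5,-.06,.16),jo,ja,100)
plan([(t-OFF*T.as_matrix()[:,2],T,2)])
E
```

```text
4.75 0.026272793837692248 59.9772535264492
q [ 0.41  0.59  0.07  1.67 -0.49  1.26 -0.22]
[0.176, -0.411, 0.054] [0.047, 0.073, -0.172] mm 54 deg 35
[0.335, -0.252, 0.165] [0.047, 0.073, -0.172] mm 54 deg 35
```

Joints are well inside their ranges, so I'll continue.

>>> {"api": "jog_arm", "payload": {"steps": [{"slide":[0.176,-0.411,0.054],"rot":[0.047,0.073,-0.172]},{"slide":[0.176,-0.411,0.054],"rot":[0.047,0.073,-0.172]},{"slide":[0.176,-0.411,0.054],"rot":[0.047,0.073,-0.172]},{"slide":[0.176,-0.411,0.054],"rot":[0.047,0.073,-0.172]},{"slide":[0.176,-0.411,0.054],"rot":[0.047,0.073,-0.172]}]}}

```text
t: 5.25
eef_pos: [0.511, -0.0958, 0.1717]
ee_rot: [0.771, 0.504, 0.19, -0.34]
wrist_force: [-0.6, -0.8, -3.0]
gripper_width: 0.0263
gripper_force: 60.3
```

>>> {"api": "jog_arm", "payload": {"steps": [{"slide":[0.335,-0.252,0.165],"rot":[0.047,0.073,-0.172]},{"slide":[0.335,-0.252,0.165],"rot":[0.047,0.073,-0.172]},{"slide":[0.335,-0.252,0.165],"rot":[0.047,0.073,-0.172]},{"slide":[0.335,-0.252,0.165],"rot":[0.047,0.073,-0.172]},{"slide":[0.335,-0.252,0.165],"rot":[0.047,0.073,-0.172]}]}}

```text
t: 5.75
eef_pos: [0.4999, -0.0465, 0.1936]
ee_rot: [0.556, 0.662, 0.321, -0.387]
wrist_force: [0.1, -0.1, -2.6]
gripper_width: 0.0262
gripper_force: 60.4
```

>>> {"api": "jog_arm", "payload": {"steps": [{"slide":[0,0,0],"rot":[0,0,0]},{"slide":[0,0,0],"rot":[0,0,0]}]}}

```text
t: 5.95
eef_pos: [0.4998, -0.046, 0.1956]
ee_rot: [0.556, 0.663, 0.321, -0.385]
wrist_force: [-0.8, 0.4, -1.2]
gripper_width: 0.0263
gripper_force: 60.4
```

```bash
python3 - <<'E'
from h import *
from bench import manip
s=manip.read_state();print(s["t"],s["gripper_width"]);jo,ja=np.load("hold.npy")
R=Ro.from_quat(s["ee_rot"]);o=s["eef_pos"]+R.apply(jo);ax=R.apply(ja);print("jar",o.round(4),ax.round(3))
im=[]
for n in("scene","side"):
    c=(s,manip.capture(n));pickle.dump(c,open(f"pics/{n}1.pkl","wb"))
    p=c[1]["pixels"].copy();pts=[proj(c,o+ax*l) for l in(0,.036,.056)];print(n,np.round(pts,1).tolist())
    x,y=np.int32(pts[1]);x-=50;y-=45
    im.append(cv2.resize(p[y:y+100,x:x+100,::-1],None,fx=4,fy=4,interpolation=cv2.INTER_CUBIC))
cv2.imwrite("pics/p1.png",np.hstack(im))
E
```

```text
5.95 0.026282681650303195
jar [ 0.5008 -0.0574  0.1614] [-0.001  0.005  1.   ]
scene [[320.4, 170.2], [320.3, 160.7], [320.3, 155.3]]
side [[310.3, 191.9], [309.8, 180.8], [309.5, 174.4]]
```

View pics/p1.png

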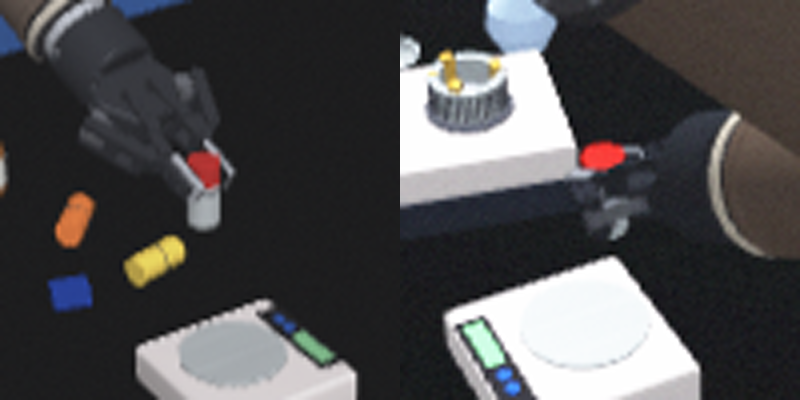

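The jar hangs vertically at scene (320,161), as predicted. The pan centre is at scene (328.5,204) and side (306,217), which puts it near (0.500,-0.019).

```bash
cat >> h.py <<'E'
def jplan(goals,yaw):
    jo,ja=np.load("hold.npy");w=[]
    for o,n in goals:
        t,T=place(o,jo,ja,yaw);w.append((t-OFF*T.as_matrix()[:,2],T,n))
    plan(w)
E
python3 - <<'E'
from h import *
jplan([((.5,-.019,.075),1),((.5,-.019,.0515),1)],100)
E
```

```text
q [ 0.69  0.75 -0.31  1.65 -0.62  1.48  0.86]
[-0.469, 0.051, 0.632] [-0.0, 0.002, 0.001] mm 95 deg 0
[-0.171, 0.001, 0.096] [0.0, 0.0, 0.0] mm 24 deg 0
```

>>> {"api": "jog_arm", "payload": {"steps": [{"slide":[-0.12,0.013,0.16],"rot":[0,0,0]},{"slide":[-0.24,0.026,0.32],"rot":[0,0.001,0]},{"slide":[-0.36,0.04,0.48],"rot":[0,0.002,0.001]},{"slide":[-0.469,0.051,0.632],"rot":[0,0.002,0.001]},{"slide":[-0.469,0.051,0.632],"rot":[0,0.002,0.001]}]}}

```text
t: 6.55
eef_pos: [0.4978, -0.0065, 0.1078]
ee_rot: [0.554, 0.661, 0.323, -0.39]
wrist_force: [-0.6, -0.1, -2.4]
gripper_width: 0.0261
gripper_force: 60.5
```

>>> {"api": "jog_arm", "payload": {"steps": [{"slide":[-0.03,0,0.017],"rot":[0,0,0]},{"slide":[-0.06,0,0.034],"rot":[0,0,0]},{"slide":[-0.09,0,0.051],"rot":[0,0,0]},{"slide":[-0.12,0,0.068],"rot":[0,0,0]},{"slide":[-0.12,0,0.068],"rot":[0,0,0]}]}}

```text
t: 7.05
eef_pos: [0.499, -0.0083, 0.092]
ee_rot: [0.554, 0.661, 0.324, -0.388]
wrist_force: [0.6, 0.6, -2.9]
gripper_width: 0.0259
gripper_force: 60.5
```

```bash
python3 - <<'E'
from h import *
from bench import manip
s=manip.read_state();jo,ja=np.load("hold.npy");R=Ro.from_quat(s["ee_rot"]);print(s["wrist_force"].round(2),(s["eef_pos"]+R.apply(jo)).round(4),R.apply(ja).round(3))
jplan([((.5,-.019,.052),1)],100)
E
```

```text
[ 0.59  0.55 -2.88] [ 0.5    -0.0194  0.0577] [-0.001 -0.004  1.   ]
q [ 0.65  0.88 -0.32  1.73 -0.63  1.29  0.96]
[-0.039, 0.001, 0.027] [-0.0, -0.001, 0.001] mm 6 deg 0
```

Next I'll make a slow descent and watch the force.

>>> {"api": "jog_arm", "payload": {"steps": [{"slide":[-0.01,0,0.006],"rot":[0,0,0]},{"slide":[-0.018,0,0.011],"rot":[0,0,0]},{"slide":[-0.026,0,0.016],"rot":[0,0,0]},{"slide":[-0.032,0,0.02],"rot":[0,0,0]},{"slide":[-0.032,0,0.02],"rot":[0,0,0]}]}}

```text
t: 7.55
eef_pos: [0.4989, -0.0078, 0.0878]
ee_rot: [0.554, 0.661, 0.324, -0.388]
wrist_force: [0.6, 0.2, -2.3]
gripper_width: 0.0262
gripper_force: 60.5
```

>>> {"api": "jog_arm", "payload": {"steps": [{"slide":[-0.006,0,0.004],"rot":[0,0,0]},{"slide":[-0.006,0,0.004],"rot":[0,0,0]},{"slide":[-0.006,0,0.004],"rot":[0,0,0]}]}}

```text
t: 7.85
eef_pos: [0.499, -0.0077, 0.087]
ee_rot: [0.554, 0.661, 0.324, -0.388]
wrist_force: [-0.1, 0.0, -1.8]
gripper_width: 0.0264
gripper_force: 60.5
```

>>> {"api": "jog_arm", "payload": {"steps": [{"slide":[-0.006,0,0.004],"rot":[0,0,0]},{"slide":[-0.006,0,0.004],"rot":[0,0,0]},{"slide":[-0.006,0,0.004],"rot":[0,0,0]}]}}

```text
t: 8.15
eef_pos: [0.499, -0.0076, 0.0861]
ee_rot: [0.554, 0.661, 0.324, -0.388]
wrist_force: [0.2, 0.5, -2.3]
gripper_width: 0.0264
gripper_force: 60.5
```

>>> {"api": "jog_arm", "payload": {"steps": [{"slide":[-0.006,0,0.004],"rot":[0,0,0]},{"slide":[-0.006,0,0.004],"rot":[0,0,0]},{"slide":[-0.006,0,0.004],"rot":[0,0,0]}]}}

```text
t: 8.45
eef_pos: [0.499, -0.0076, 0.0853]
ee_rot: [0.554, 0.661, 0.324, -0.388]
wrist_force: [-0.0, -0.4, -2.8]
gripper_width: 0.0261
gripper_force: 60.5
```

>>> {"api": "jog_arm", "payload": {"steps": [{"slide":[-0.006,0,0.004],"rot":[0,0,0]},{"slide":[-0.006,0,0.004],"rot":[0,0,0]},{"slide":[-0.006,0,0.004],"rot":[0,0,0]}]}}

```text
t: 8.75
eef_pos: [0.499, -0.0074, 0.0851]
ee_rot: [0.554, 0.661, 0.325, -0.388]
wrist_force: [-1.0, -2.3, 5.1]
gripper_width: 0.0265
gripper_force: 61.1
```

Contact is confirmed, with about 8 N upward. I'll release, hold, and back out along the tool axis.

>>> {"api": "jog_arm", "payload": {"steps": [{"slide":[0,0,0],"rot":[0,0,0]},{"slide":[0,0,0],"rot":[0,0,0]},{"slide":[0,0,0],"rot":[0,0,0]},{"slide":[0,0,0],"rot":[0,0,0]},{"slide":[0,0,0],"rot":[0,0,0]}], "jaw": 1}}

```text
t: 9.25
eef_pos: [0.4989, -0.0075, 0.0844]
ee_rot: [0.554, 0.661, 0.324, -0.388]
wrist_force: [1.1, 0.4, -0.2]
gripper_width: 0.0853
gripper_force: 0.0
```

>>> {"api": "jog_arm", "payload": {"steps": [{"slide":[0,0,-0.15],"rot":[0,0,0]},{"slide":[0,0,-0.35],"rot":[0,0,0]},{"slide":[0,0,-0.6],"rot":[0,0,0]},{"slide":[0,0,-0.85],"rot":[0,0,0]},{"slide":[0,0,-0.85],"rot":[0,0,0]}]}}

```text
t: 9.75
eef_pos: [0.516, -0.0992, 0.1349]
ee_rot: [0.556, 0.661, 0.324, -0.385]
wrist_force: [-0.0, -0.2, -0.9]
gripper_width: 0.0854
gripper_force: 0.0
```

```bash
python3 - <<'E'
from h import *
from bench import manip
s=manip.read_state();im=[]
for n in("scene","side","wrist"):
    c=(s,manip.capture(n));pickle.dump(c,open(f"pics/{n}2.pkl","wb"))
    p=c[1]["pixels"]
    print(n,np.round([proj(c,(.5,-.019,.052+l)) for l in(0,.056)],1).tolist())
    if n!="wrist":
        x,y=np.int32(proj(c,(.5,-.019,.08)));im.append(cv2.resize(p[y-30:y+30,x-30:x+30,::-1],(400,400),interpolation=cv2.INTER_CUBIC))
cv2.imwrite("pics/p2.png",np.hstack(im))
T=attitude(90,0);plan([((.50,-.04,.23),T,2)])
E
```

```text
scene [[327.6, 202.8], [327.5, 188.9]]
side [[304.9, 215.0], [304.1, 199.7]]
wrist [[318.6, 232.5], [318.4, 189.8]]
q [ 0.72  0.88 -0.28  1.56 -0.58  1.49  0.91]
[0.395, -0.019, 0.047] [-0.015, -0.168, 0.025] mm 48 deg 31
[0.362, -0.048, -0.159] [-0.015, -0.168, 0.025] mm 48 deg 31
```

View pics/p2.png

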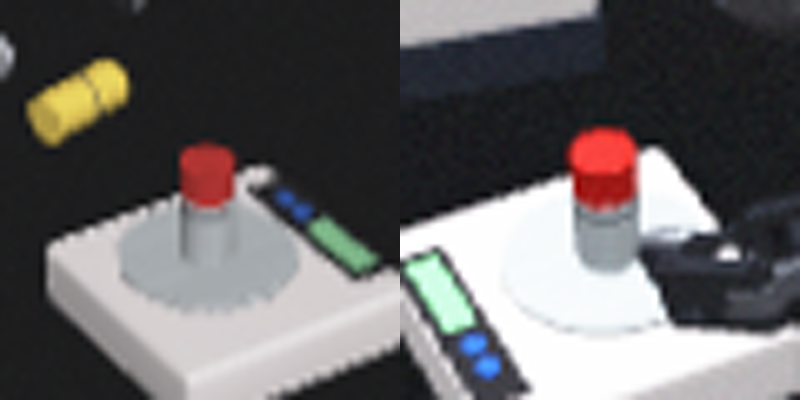

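The jar stands upright, released, near the middle of the pan. Next I'll go tool-down above it.

>>> {"api": "jog_arm", "payload": {"steps": [{"slide":[0.395,-0.019,0.047],"rot":[-0.015,-0.168,0.025]},{"slide":[0.395,-0.019,0.047],"rot":[-0.015,-0.168,0.025]},{"slide":[0.395,-0.019,0.047],"rot":[-0.015,-0.168,0.025]},{"slide":[0.395,-0.019,0.047],"rot":[-0.015,-0.168,0.025]},{"slide":[0.395,-0.019,0.047],"rot":[-0.015,-0.168,0.025]}]}}

```text
t: 10.4
eef_pos: [0.5073, -0.0635, 0.1748]
ee_rot: [0.651, 0.713, 0.169, -0.2]
wrist_force: [-0.5, 0.2, 1.0]
gripper_width: 0.0854
gripper_force: 0.0
```

>>> {"api": "jog_arm", "payload": {"steps": [{"slide":[0.362,-0.048,-0.159],"rot":[-0.015,-0.168,0.025]},{"slide":[0.362,-0.048,-0.159],"rot":[-0.015,-0.168,0.025]},{"slide":[0.362,-0.048,-0.159],"rot":[-0.015,-0.168,0.025]},{"slide":[0.362,-0.048,-0.159],"rot":[-0.015,-0.168,0.025]},{"slide":[0.362,-0.048,-0.159],"rot":[-0.015,-0.168,0.025]}]}}

```text
t: 10.9
eef_pos: [0.4992, -0.0373, 0.2105]
ee_rot: [0.704, 0.71, -0.0, -0.002]
wrist_force: [-0.8, 0.6, -0.4]
gripper_width: 0.0855
gripper_force: 0.0
```

>>> {"api": "jog_arm", "payload": {"steps": [{"slide":[0,0,0],"rot":[0,0,0]},{"slide":[0,0,0],"rot":[0,0,0]}]}}

```text
t: 11.1
eef_pos: [0.4996, -0.0423, 0.2104]
ee_rot: [0.707, 0.707, 0.0, -0.002]
wrist_force: [-0.4, -0.3, -0.6]
gripper_width: 0.0853
gripper_force: 0.0
```

```bash
python3 - <<'E'
from h import *
from bench import manip
s=manip.read_state();W=(s,manip.capture("wrist"));pickle.dump(W,open("pics/w3.pkl","wb"));p=W[1]["pixels"]
print(s["t"],s["q"].round(2),s["eef_pos"].round(4),s["ee_rot"].round(3))
print("pred jar top",proj(W,(.5,-.019,.108)).round(1),"chuck",proj(W,(.53,.236,.104)).round(1))
i=p.astype(int);m=((i[...,0]>110)&(i[...,1]<75)&(i[...,2]<75)).astype(np.uint8)
n,_,st,ce=cv2.connectedComponentsWithStats(m)
for k in range(1,n):
    if st[k,4]>60: print(st[k],ce[k].round(1),plane(W,ce[k],.108).round(4))
cv2.imwrite("pics/w3.png",p[...,::-1])
E
```

```text
11.1 [ 0.06  0.26 -0.1   1.89  0.03  0.99 -0.05] [ 0.4996 -0.0423  0.2104] [ 0.707  0.707  0.    -0.002]
pred jar top [321.5 176.8] chuck [ 371.2 -234.8]
```

View pics/w3.png

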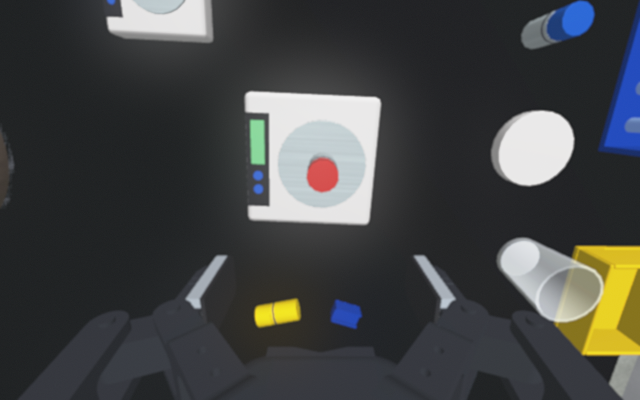

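The wrist view shows the jar's lid top at (322,176), as predicted, so the jar stands at about (0.5008,-0.019). I'll grasp it from above.

```bash
python3 - <<'E'
from h import *
T=attitude(90,0);plan([((.5008,-.019,.16),T,1),((.5008,-.019,.1057),T,1)])
E
```

```text
q [ 0.06  0.26 -0.1   1.89  0.03  0.99 -0.05]
[0.193, 0.009, 0.578] [-0.001, -0.001, -0.0] mm 73 deg 0
[0.0, -0.0, 0.452] [0.0, 0.0, 0.0] mm 54 deg 0
```

>>> {"api": "jog_arm", "payload": {"steps": [{"slide":[0.193,0.009,0.25],"rot":[-0.001,-0.001,0]},{"slide":[0.193,0.009,0.5],"rot":[-0.001,-0.001,0]},{"slide":[0.193,0.009,0.578],"rot":[-0.001,-0.001,0]},{"slide":[0.193,0.009,0.578],"rot":[-0.001,-0.001,0]},{"slide":[0.193,0.009,0.578],"rot":[-0.001,-0.001,0]}]}}

```text
t: 11.65
eef_pos: [0.5018, -0.0184, 0.1428]
ee_rot: [0.707, 0.707, 0.001, 0.002]
wrist_force: [-0.0, 0.2, -0.1]
gripper_width: 0.0853
gripper_force: 0.0
```

>>> {"api": "jog_arm", "payload": {"steps": [{"slide":[0,0,0.15],"rot":[0,0,0]},{"slide":[0,0,0.3],"rot":[0,0,0]},{"slide":[0,0,0.4],"rot":[0,0,0]},{"slide":[0,0,0.452],"rot":[0,0,0]},{"slide":[0,0,0.452],"rot":[0,0,0]}]}}

```text
t: 12.15
eef_pos: [0.5015, -0.0176, 0.0878]
ee_rot: [0.706, 0.708, 0.001, 0.002]
wrist_force: [0.5, 0.2, 0.0]
gripper_width: 0.0858
gripper_force: 0.0
```

>>> {"api": "jog_arm", "payload": {"steps": [{"slide":[0,0,0],"rot":[0,0,0]},{"slide":[0,0,0],"rot":[0,0,0]},{"slide":[0,0,0],"rot":[0,0,0]},{"slide":[0,0,0],"rot":[0,0,0]},{"slide":[0,0,0],"rot":[0,0,0]}], "jaw": -1, "newtons": 50}}

```text
t: 12.65
eef_pos: [0.5017, -0.0174, 0.0884]
ee_rot: [0.706, 0.708, 0.001, 0.002]
wrist_force: [-1.4, -1.1, 6.1]
gripper_width: 0.0263
gripper_force: 48.8
```

```bash
python3 - <<'E'
from h import *
from bench import manip
s=manip.read_state();print(s["eef_pos"].round(4),s["ee_rot"].round(4),s["wrist_force"].round(1))
T=attitude(90,0);plan([((.5008,-.019,.22),T,1),((.525,.185,.24),T,2)])
E
```

```text
[ 0.5017 -0.0174  0.0884] [0.7064 0.7078 0.0011 0.0021] [-1.4 -1.1  6.1]
q [ 0.01  0.42 -0.11  2.03  0.07  0.7  -0.14]
[-0.015, -0.003, -0.941] [0.001, 0.0, 0.001] mm 113 deg 0
[0.85, 0.101, -0.083] [-0.0, 0.0, -0.0] mm 103 deg 0
[0.85, 0.101, -0.083] [-0.0, 0.0, -0.0] mm 103 deg 0
```

>>> {"api": "jog_arm", "payload": {"steps": [{"slide":[0,0,-0.1],"rot":[0,0,0]},{"slide":[0,0,-0.35],"rot":[0,0,0]},{"slide":[0,0,-0.65],"rot":[0,0,0]},{"slide":[0,0,-0.94],"rot":[0,0,0]},{"slide":[0,0,-0.94],"rot":[0,0,0]}]}}

```text
t: 13.15
eef_pos: [0.5036, -0.017, 0.2058]
ee_rot: [0.706, 0.708, 0.004, 0.005]
wrist_force: [0.3, 0.2, -2.3]
gripper_width: 0.0262
gripper_force: 49.8
```

>>> {"api": "jog_arm", "payload": {"steps": [{"slide":[0.17,0.02,-0.017],"rot":[0,0,0]},{"slide":[0.4,0.05,-0.04],"rot":[0,0,0]},{"slide":[0.65,0.08,-0.063],"rot":[0,0,0]},{"slide":[0.85,0.1,-0.083],"rot":[0,0,0]},{"slide":[0.85,0.1,-0.083],"rot":[0,0,0]}]}}

```text
t: 13.65
eef_pos: [0.5124, 0.0891, 0.2105]
ee_rot: [0.704, 0.71, 0.002, 0.001]
wrist_force: [-0.6, 0.4, -1.9]
gripper_width: 0.0266
gripper_force: 49.7
```

>>> {"api": "jog_arm", "payload": {"steps": [{"slide":[0.25,0.03,-0.025],"rot":[0,0,0]},{"slide":[0.5,0.06,-0.05],"rot":[0,0,0]},{"slide":[0.72,0.085,-0.07],"rot":[0,0,0]},{"slide":[0.85,0.1,-0.083],"rot":[0,0,0]},{"slide":[0.85,0.1,-0.083],"rot":[0,0,0]}]}}

```text
t: 14.15
eef_pos: [0.5242, 0.1889, 0.2202]
ee_rot: [0.705, 0.709, 0.001, 0.001]
wrist_force: [-0.1, 0.1, -2.3]
gripper_width: 0.0258
gripper_force: 49.7
```

>>> {"api": "jog_arm", "payload": {"steps": [{"slide":[0,0,0],"rot":[0,0,0]},{"slide":[0,0,0],"rot":[0,0,0]},{"slide":[0,0,0],"rot":[0,0,0]}]}}

```text
t: 14.45
eef_pos: [0.5246, 0.1853, 0.2203]
ee_rot: [0.707, 0.707, 0.001, 0.002]
wrist_force: [0.1, 0.2, -3.5]
gripper_width: 0.0266
gripper_force: 49.7
```

```bash
python3 - <<'E'
from h import *
from bench import manip
s=manip.read_state();W=(s,manip.capture("wrist"));pickle.dump(W,open("pics/w4.pkl","wb"));p=W[1]["pixels"]
print(s["t"],s["gripper_width"],s["q"].round(2),s["eef_pos"].round(4),s["ee_rot"].round(4))
c=proj(W,(.53,.236,.104));print("pred chuck",c.round(1),"jar top",proj(W,s["eef_pos"]+[0,-.0016,.02]).round(1))
big=cv2.resize(p[:,:,::-1],(800,500))
x,y=np.int32(c);x=max(x-80,0);y=max(y-75,0)
crop=cv2.resize(p[0:300,160:560,::-1],(800,600),interpolation=cv2.INTER_CUBIC)
cv2.imwrite("pics/w4.png",crop)
E
```

```text
14.45 0.02664456935793369 [-0.29  0.34 -0.19  1.75  0.08  1.06 -0.51] [0.5246 0.1853 0.2203] [7.071e-01 7.072e-01 6.000e-04 2.100e-03]
pred chuck [326.5 141.9] jar top [321.8 281.5]
```

View pics/w4.png

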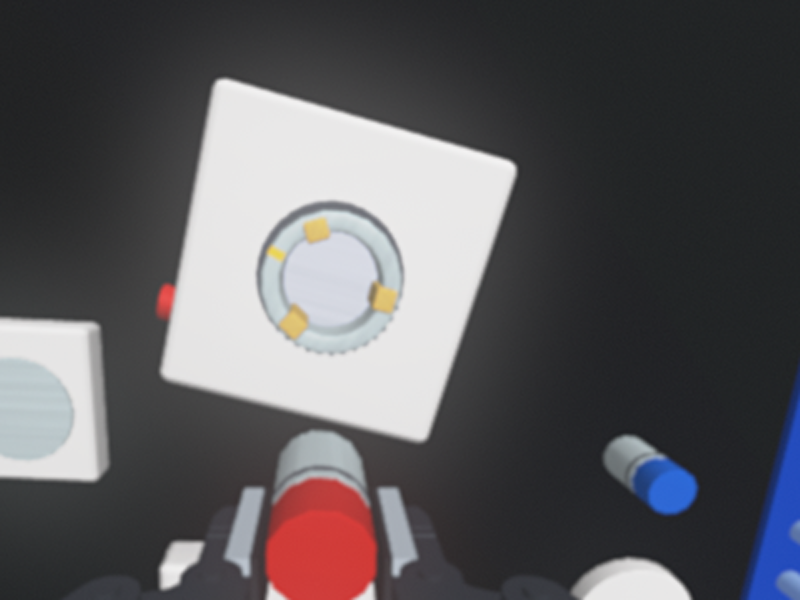

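The wrist view shows the chuck with jaws at crop (317,230), (384,299) and (294,322), so the axis is near crop (332,282). The jar is held upright, its lid top centred at about crop (321,560). Next I'll refine this numerically.

```bash
python3 - <<'E'
from h import *
W=load("w4");p=W[1]["pixels"];s=W[0];i=p.astype(int);r,g,b=i[...,0],i[...,1],i[...,2]
m=((r-b>50)&(r>140)&(g>110)).astype(np.uint8);m[:90]=0;m[190:]=0;m[:,:280]=0;m[:,370:]=0
n,_,st,ce=cv2.connectedComponentsWithStats(m);J=[]
for k in range(1,n):
    if st[k,4]>15:
        P=plane(W,ce[k],.110);print(st[k],ce[k].round(1),P.round(4));J.append((st[k,4],P))
J=[x[1] for x in sorted(J,key=lambda x:-x[0])[:3]];c=np.mean(J,0);print("axis",c.round(4),[round(float(np.linalg.norm(x-c)),4) for x in J],[round(float(np.degrees(np.arctan2(*(x-c)[1::-1])))) for x in J])
# sleeve outer: saturation edge against white box, plane .104
gray=cv2.cvtColor(p,cv2.COLOR_RGB2GRAY);pts=[]
c0=proj(W,[*c[:2],.104])
for z in(.104,):
    # darkest gradient sampling along rays on the lower half (top face silhouettes bench side)
    for a in np.radians(np.arange(-180,180,10)):
        d=np.array([np.cos(a),np.sin(a),0]);pr=[gray[tuple(np.int32(np.round(proj(W,[*c[:2],z]+d*q)))[::-1])].astype(int) for q in np.arange(.026,.040,.0005)]
        pts.append((round(np.degrees(a)),.026+.0005*int(np.argmax(np.diff(pr)))))
print(pts)
# lid top
L=(r>190)&(g<90); v,u=np.nonzero(L[240:,200:440]);v+=240;u+=200
print("bright red",len(u),u.min(),u.max(),v.min(),v.max())
col=[(q,int(i[q,315:327,0].mean()),int(i[q,315:327,1].mean())) for q in range(236,300,3)];print(col)
zt=s["eef_pos"][2]+.0196
for o in(-.004,-.002,0,.002):
    f=[proj(W,s["eef_pos"]+[0,o+.014*k,.0196]) for k in(1,-1)];print(o,np.round(f,1).tolist())
E
```

```text
[312 109  13  12 117] [318.  114.5] [0.5226 0.2588 0.11  ]
[293 123  10   8  43] [297.5 126.3] [0.5055 0.2494 0.11  ]
[346 141  12  15 133] [351.3 148.8] [0.5511 0.2308 0.11  ]
[300 152  14  17 146] [306.8 160.9] [0.5129 0.2204 0.11  ]
axis [0.5288 0.2367 0.11  ] [0.0228, 0.023, 0.023] [-134, -15, 106]
[(-180, 0.0325), (-170, 0.0315), (-160, 0.0315), (-150, 0.032), (-140, 0.0315), (-130, 0.031), (-120, 0.032), (-110, 0.032), (-100, 0.0315), (-90, 0.032), (-80, 0.0315), (-70, 0.031), (-60, 0.032), (-50, 0.031), (-40, 0.0315), (-30, 0.032), (-20, 0.031), (-10, 0.031), (0, 0.0315), (10, 0.0315), (20, 0.032), (30, 0.0325), (40, 0.033), (50, 0.0325), (60, 0.0325), (70, 0.0325), (80, 0.0335), (90, 0.033), (100, 0.0335), (110, 0.0335), (120, 0.0335), (130, 0.0335), (140, 0.033), (150, 0.033), (160, 0.0325), (170, 0.032)]
bright red 2157 294 346 242 303
[(236, 170, 180), (239, 187, 114), (242, 185, 62), (245, 186, 62), (248, 187, 61), (251, 188, 60), (254, 191, 60), (257, 214, 62), (260, 209, 60), (263, 210, 60), (266, 210, 60), (269, 209, 60), (272, 209, 60), (275, 208, 59), (278, 208, 60), (281, 208, 60), (284, 209, 60), (287, 208, 60), (290, 207, 60), (293, 207, 60), (296, 207, 61), (299, 207, 61)]
-0.004 [[321.8, 259.4], [321.7, 309.7]]
-0.002 [[321.8, 255.6], [321.7, 306.3]]
0 [[321.9, 251.8], [321.7, 302.9]]
0.002 [[321.9, 247.9], [321.7, 299.4]]
```

```bash
python3 - <<'E'
from h import *
T=attitude(90,0);x=(.5288,.2379)
plan([((*x,.20+OFF),T,1),((*x,.14+OFF),T,1)])
E
```

```text
q [-0.29  0.34 -0.19  1.75  0.08  1.06 -0.51]
[0.436, 0.034, 0.169] [0.001, 0.001, 0.0] mm 56 deg 0
[-0.0, -0.0, 0.5] [0.0, -0.0, -0.0] mm 60 deg 0
```

>>> {"api": "jog_arm", "payload": {"steps": [{"slide":[0.12,0.01,0.04],"rot":[0,0,0]},{"slide":[0.28,0.022,0.1],"rot":[0.001,0.001,0]},{"slide":[0.39,0.03,0.15],"rot":[0.001,0.001,0]},{"slide":[0.436,0.034,0.169],"rot":[0.001,0.001,0]},{"slide":[0.436,0.034,0.169],"rot":[0.001,0.001,0]}]}}

```text
t: 15.0
eef_pos: [0.5279, 0.2407, 0.1991]
ee_rot: [0.706, 0.709, 0.0, -0.001]
wrist_force: [-0.4, -0.3, -2.6]
gripper_width: 0.0266
gripper_force: 49.7
```

>>> {"api": "jog_arm", "payload": {"steps": [{"slide":[0,0,0.08],"rot":[0,0,0]},{"slide":[0,0,0.16],"rot":[0,0,0]},{"slide":[0,0,0.23],"rot":[0,0,0]},{"slide":[0,0,0.23],"rot":[0,0,0]},{"slide":[0,0,0.23],"rot":[0,0,0]}]}}

```text
t: 15.5
eef_pos: [0.5285, 0.2388, 0.1722]
ee_rot: [0.707, 0.708, 0.001, -0.0]
wrist_force: [-0.0, 0.6, -2.2]
gripper_width: 0.0259
gripper_force: 49.7
```

```bash
python3 - <<'E'
from h import *
from bench import manip
s=manip.read_state();print(s["t"],s["eef_pos"].round(4),s["ee_rot"].round(4),s["wrist_force"].round(2))
T=attitude(90,0);x=(.5288,.2379)
plan([((*x,.135+OFF),T,1),((*x,.118+OFF),T,1)])
E
```

```text
15.5 [0.5285 0.2388 0.1722] [ 7.065e-01  7.077e-01  6.000e-04 -4.000e-04] [-0.04  0.56 -2.19]
q [-0.37  0.43 -0.2   1.75  0.1   0.97 -0.61]
[-0.008, 0.002, 0.31] [0.0, -0.0, 0.001] mm 37 deg 0
[0.0, -0.0, 0.142] [0.0, 0.0, 0.0] mm 17 deg 0
```

>>> {"api": "jog_arm", "payload": {"steps": [{"slide":[-0.006,0.002,0.08],"rot":[0,0,0]},{"slide":[-0.006,0.002,0.16],"rot":[0,0,0]},{"slide":[-0.006,0.002,0.24],"rot":[0,0,0]},{"slide":[-0.006,0.002,0.31],"rot":[0,0,0]},{"slide":[-0.006,0.002,0.31],"rot":[0,0,0]}]}}

```text
t: 16.0
eef_pos: [0.528, 0.2381, 0.1336]
ee_rot: [0.706, 0.708, -0.0, -0.001]
wrist_force: [-0.4, 0.4, -1.8]
gripper_width: 0.0259
gripper_force: 49.7
```

>>> {"api": "jog_arm", "payload": {"steps": [{"slide":[0,0,0.035],"rot":[0,0,0]},{"slide":[0,0,0.07],"rot":[0,0,0]},{"slide":[0,0,0.105],"rot":[0,0,0]},{"slide":[0,0,0.13],"rot":[0,0,0]},{"slide":[0,0,0.13],"rot":[0,0,0]}]}}

```text
t: 16.5
eef_pos: [0.5287, 0.2384, 0.1192]
ee_rot: [0.706, 0.708, 0.001, -0.0]
wrist_force: [-0.4, -0.5, -2.1]
gripper_width: 0.0264
gripper_force: 49.7
```

>>> {"api": "jog_arm", "payload": {"steps": [{"slide":[0,0,0.008],"rot":[0,0,0]},{"slide":[0,0,0.016],"rot":[0,0,0]},{"slide":[0,0,0.016],"rot":[0,0,0]}]}}

```text
t: 16.8
eef_pos: [0.5289, 0.2386, 0.1177]
ee_rot: [0.706, 0.708, 0.001, -0.0]
wrist_force: [0.3, -0.2, -2.0]
gripper_width: 0.0262
gripper_force: 49.7
```

Nothing touched yet. I'll go on in 1 mm steps.

>>> {"api": "jog_arm", "payload": {"steps": [{"slide":[0,0,0.006],"rot":[0,0,0]},{"slide":[0,0,0.012],"rot":[0,0,0]},{"slide":[0,0,0.012],"rot":[0,0,0]}]}}

```text
t: 17.1
eef_pos: [0.5289, 0.2386, 0.1162]
ee_rot: [0.706, 0.708, 0.001, -0.0]
wrist_force: [-0.0, -0.3, -3.0]
gripper_width: 0.0258
gripper_force: 49.7
```

>>> {"api": "jog_arm", "payload": {"steps": [{"slide":[0,0,0.008],"rot":[0,0,0]},{"slide":[0,0,0.008],"rot":[0,0,0]},{"slide":[0,0,0.008],"rot":[0,0,0]}]}}

```text
t: 17.4
eef_pos: [0.5289, 0.2386, 0.1153]
ee_rot: [0.706, 0.708, 0.001, -0.0]
wrist_force: [0.2, 0.4, -1.9]
gripper_width: 0.0265
gripper_force: 49.7
```

>>> {"api": "jog_arm", "payload": {"steps": [{"slide":[0,0,0.006],"rot":[0,0,0]},{"slide":[0,0,0.006],"rot":[0,0,0]},{"slide":[0,0,0.006],"rot":[0,0,0]}]}}

```text
t: 17.7
eef_pos: [0.5289, 0.2386, 0.1146]
ee_rot: [0.706, 0.708, 0.001, -0.0]
wrist_force: [0.4, 0.7, -3.1]
gripper_width: 0.0259
gripper_force: 49.7
```

>>> {"api": "jog_arm", "payload": {"steps": [{"slide":[0,0,0.006],"rot":[0,0,0]},{"slide":[0,0,0.006],"rot":[0,0,0]},{"slide":[0,0,0.006],"rot":[0,0,0]}]}}

```text
t: 18.0
eef_pos: [0.529, 0.2388, 0.1145]
ee_rot: [0.706, 0.708, 0.001, -0.0]
wrist_force: [-3.1, -1.5, 6.2]
gripper_width: 0.0259
gripper_force: 50.5
```

>>> {"api": "jog_arm", "payload": {"steps": [{"slide":[0,0,0.006],"rot":[0,0,0]},{"slide":[0,0,0.006],"rot":[0,0,0]},{"slide":[0,0,0.006],"rot":[0,0,0]}]}}

```text
t: 18.3
eef_pos: [0.529, 0.2389, 0.1144]
ee_rot: [0.706, 0.708, 0.001, -0.0]
wrist_force: [-3.8, -1.7, 12.0]
gripper_width: 0.0264
gripper_force: 51.2
```

The jar is seated: contact came at the predicted height, TCP z 0.1145. I'll release and rise.

>>> {"api": "jog_arm", "payload": {"steps": [{"slide":[0,0,-0.006],"rot":[0,0,0]},{"slide":[0,0,-0.006],"rot":[0,0,0]},{"slide":[0,0,-0.006],"rot":[0,0,0]},{"slide":[0,0,-0.006],"rot":[0,0,0]},{"slide":[0,0,-0.006],"rot":[0,0,0]}], "jaw": 1}}

```text
t: 18.8
eef_pos: [0.5289, 0.2386, 0.1137]
ee_rot: [0.706, 0.708, 0.001, -0.0]
wrist_force: [0.1, -0.0, -0.2]
gripper_width: 0.0853
gripper_force: 0.0
```

>>> {"api": "jog_arm", "payload": {"steps": [{"slide":[0,0,-0.1],"rot":[0,0,0]},{"slide":[0,0,-0.3],"rot":[0,0,0]},{"slide":[0,0,-0.6],"rot":[0,0,0]},{"slide":[0,0,-0.6],"rot":[0,0,0]},{"slide":[0,0,-0.6],"rot":[0,0,0]}]}}

```text
t: 19.3
eef_pos: [0.5295, 0.2388, 0.1875]
ee_rot: [0.706, 0.708, 0.002, 0.0]
wrist_force: [-0.0, 0.0, -0.0]
gripper_width: 0.0856
gripper_force: 0.0
```

```bash
python3 - <<'E'
from h import *
from bench import manip
s=manip.read_state();W=(s,manip.capture("wrist"));S=(s,manip.capture("scene"));p=W[1]["pixels"]
i=p.astype(int);r,g=i[...,0],i[...,1]
m=((r>190)&(g<90)).astype(np.uint8);n,_,st,ce=cv2.connectedComponentsWithStats(m)
for k in range(1,n):
    if st[k,4]>100:print(st[k],ce[k].round(1),plane(W,ce[k],.134).round(4))
for z in(.134,):
    for dy in(-1,1):print([proj(W,[.5288+d[0]*.014,.2367+d[1]*.014,z]).round(1).tolist() for d in((dy,0),(0,dy))])
i=S[1]["pixels"].astype(int);m=((i[...,0]>110)&(i[...,1]<70)&(i[...,2]<80)).astype(np.uint8);n,_,st,ce=cv2.connectedComponentsWithStats(m);u=proj(S,(.5288,.2367,.125));print("scene pred",u.round(1),[(st[k].tolist(),ce[k].round(1)) for k in range(1,n) if np.hypot(*(ce[k]-u))<12])
T=attitude(125,0);x=(.5288,.2367)
plan([((*x,.17+OFF),T,1),((*x,.077+OFF),T,1)])
E
```

```text
[ 301  201   36   40 1044] [318.9 221.8] [0.5281 0.2397 0.134 ]
[[300.4, 225.7], [319.8, 243.5]]
[[339.3, 225.7], [319.9, 207.2]]
scene pred [372.5 227.4] [([369, 222, 9, 11, 90], array([373. , 226.8]))]
q [-0.37  0.41 -0.2   1.73  0.1   1.   -0.6 ]
[-0.013, 0.003, 0.13] [0.0, -0.0, -0.194] mm 16 deg 35
[0.0, -0.0, 0.775] [0.0, 0.0, 0.0] mm 93 deg 0
```

The jar is upright in the chuck, within about 2 mm of the axis. Next I'll grip the sleeve.

>>> {"api": "jog_arm", "payload": {"steps": [{"slide":[-0.013,0.003,0.1],"rot":[0,0,-0.194]},{"slide":[-0.013,0.003,0.13],"rot":[0,0,-0.194]},{"slide":[-0.013,0.003,0.13],"rot":[0,0,-0.194]},{"slide":[-0.013,0.003,0.13],"rot":[0,0,-0.194]},{"slide":[-0.013,0.003,0.13],"rot":[0,0,-0.194]}]}}

```text
t: 19.9
eef_pos: [0.5286, 0.2364, 0.1692]
ee_rot: [0.46, 0.888, 0.0, -0.001]
wrist_force: [-0.2, -0.6, -0.1]
gripper_width: 0.0853
gripper_force: 0.0
```

>>> {"api": "jog_arm", "payload": {"steps": [{"slide":[0,0,0],"rot":[0,0,0]},{"slide":[0,0,0],"rot":[0,0,0]}]}}

```text
t: 20.1
eef_pos: [0.529, 0.2368, 0.1699]
ee_rot: [0.463, 0.886, 0.001, -0.0]
wrist_force: [-0.2, -0.0, 0.7]
gripper_width: 0.0853
gripper_force: 0.0
```

```bash
python3 - <<'E'
from h import *
from bench import manip
s=manip.read_state();print(s["t"],s["eef_pos"].round(4))
T=attitude(125,0);plan([((.5288,.2367,.077+OFF),T,1)])
E
```

```text
20.1 [0.529  0.2368 0.1699]
q [-0.27  0.45 -0.34  1.74  0.17  0.98 -0.07]
[-0.0, -0.003, 0.775] [0.0, -0.0, -0.001] mm 93 deg 0
```

>>> {"api": "jog_arm", "payload": {"steps": [{"slide":[0,-0.002,0.2],"rot":[0,0,0]},{"slide":[0,-0.002,0.4],"rot":[0,0,0]},{"slide":[0,-0.002,0.6],"rot":[0,0,0]},{"slide":[0,-0.002,0.72],"rot":[0,0,0]},{"slide":[0,-0.002,0.775],"rot":[0,0,0]}]}}

```text
t: 20.6
eef_pos: [0.5284, 0.2366, 0.076]
ee_rot: [0.462, 0.887, 0.0, -0.001]
wrist_force: [-0.0, -0.2, -0.3]
gripper_width: 0.0855
gripper_force: 0.0
```

>>> {"api": "jog_arm", "payload": {"steps": [{"slide":[0,0,0],"rot":[0,0,0]},{"slide":[0,0,0],"rot":[0,0,0]},{"slide":[0,0,0],"rot":[0,0,0]},{"slide":[0,0,0],"rot":[0,0,0]},{"slide":[0,0,0],"rot":[0,0,0]}], "jaw": -1, "newtons": 60}}

```text
t: 21.1
eef_pos: [0.5288, 0.2368, 0.0786]
ee_rot: [0.461, 0.887, 0.001, 0.0]
wrist_force: [-3.2, -3.0, 5.7]
gripper_width: 0.0601
gripper_force: 64.8
```

>>> {"api": "jog_arm", "payload": {"steps": [{"slide":[0,0,0],"rot":[0,0,0.03]},{"slide":[0,0,0],"rot":[0,0,0.06]},{"slide":[0,0,0],"rot":[0,0,0.09]},{"slide":[0,0,0],"rot":[0,0,0.12]},{"slide":[0,0,0],"rot":[0,0,0.15]}]}}

```text
t: 21.6
eef_pos: [0.5293, 0.2371, 0.0787]
ee_rot: [0.657, 0.754, 0.001, 0.0]
wrist_force: [-1.3, -1.5, 2.2]
gripper_width: 0.0603
gripper_force: 64.7
```

```bash
python3 - <<'E'
from h import *
from bench import manip
s=manip.read_state();print(s["torque"].round(2),s["wrist_force"].round(1),s["eef_pos"].round(4),Ro.from_quat(s["ee_rot"]).as_matrix().round(3)[:,0],s["q"].round(2))
E
```

```text
[-0.36  0.7   0.32] [-1.3 -1.5  2.2] [0.5293 0.2371 0.0787] [-0.136  0.991  0.002] [-0.38  0.54 -0.19  1.84  0.14  0.78 -0.5 ]
```

>>> {"api": "jog_arm", "payload": {"steps": [{"slide":[0,0,0],"rot":[0,0,0.03]},{"slide":[0,0,0],"rot":[0,0,0.06]},{"slide":[0,0,0],"rot":[0,0,0.09]},{"slide":[0,0,0],"rot":[0,0,0.12]},{"slide":[0,0,0],"rot":[0,0,0.15]}]}}

```text
t: 22.1
eef_pos: [0.5299, 0.237, 0.0787]
ee_rot: [0.815, 0.579, 0.002, -0.0]
wrist_force: [1.3, -2.1, 0.9]
gripper_width: 0.0599
gripper_force: 64.5
```

>>> {"api": "jog_arm", "payload": {"steps": [{"slide":[0,0,0],"rot":[0,0,0.015]},{"slide":[0,0,0],"rot":[0,0,0.03]},{"slide":[0,0,0],"rot":[0,0,0.045]},{"slide":[0,0,0],"rot":[0,0,0.06]},{"slide":[0,0,0],"rot":[0,0,0.06]}]}}

```text
t: 22.6
eef_pos: [0.5302, 0.2369, 0.0786]
ee_rot: [0.865, 0.501, 0.002, -0.0]
wrist_force: [1.6, -2.4, 4.3]
gripper_width: 0.0601
gripper_force: 64.1
```

```bash
python3 - <<'E'
from h import *
from bench import manip
s=manip.read_state();x=Ro.from_quat(s["ee_rot"]).as_matrix()[:,0];print(s["torque"].round(2),s["wrist_force"].round(1),s["eef_pos"].round(4),np.degrees(np.arctan2(x[1],x[0])),s["q"].round(2),s["gripper_width"])
E
```

```text
[-0.55  0.1  -0.17] [ 1.6 -2.4  4.3] [0.5302 0.2369 0.0786] 60.16662894715984 [-0.5   0.53 -0.01  1.85  0.01  0.76 -1.04] 0.06006974459721531
```

>>> {"api": "jog_arm", "payload": {"steps": [{"slide":[0,0,0],"rot":[0,0,0.015]},{"slide":[0,0,0],"rot":[0,0,0.03]},{"slide":[0,0,0],"rot":[0,0,0.03]},{"slide":[0,0,0],"rot":[0,0,0.03]}]}}

```text
t: 23.0
eef_pos: [0.5314, 0.2384, 0.0787]
ee_rot: [0.887, 0.463, 0.004, -0.0]
wrist_force: [6.0, 0.2, -1.5]
gripper_width: 0.0602
gripper_force: 80.7
```

```bash
cat > st.py <<'E'
from h import *
from bench import manip
s=manip.read_state();x=Ro.from_quat(s["ee_rot"]).as_matrix()[:,0];print(s["t"],s["torque"].round(2),s["wrist_force"].round(1),s["eef_pos"].round(4),np.degrees(np.arctan2(x[1],x[0])).round(2),s["q"].round(2),s["joint_efforts"].round(2),s["gripper_width"])
E
python3 st.py
```

```text
23.0 [ 0.36 -1.15  1.76] [ 6.   0.2 -1.5] [0.5314 0.2384 0.0787] 55.12 [-0.52  0.53  0.01  1.85 -0.01  0.76 -1.11] [  0.38 -66.44   1.15 -21.05  -1.73   1.88  -1.81] 0.0602192665826232
```

>>> {"api": "jog_arm", "payload": {"steps": [{"slide":[0,0,0],"rot":[0,0,0.015]},{"slide":[0,0,0],"rot":[0,0,0.03]},{"slide":[0,0,0],"rot":[0,0,0.03]},{"slide":[0,0,0],"rot":[0,0,0.03]}]}}

```text
t: 23.4
eef_pos: [0.5338, 0.2408, 0.0788]
ee_rot: [0.908, 0.419, 0.006, -0.001]
wrist_force: [14.7, 9.5, -13.3]
gripper_width: 0.06
gripper_force: 88.3
```

```bash
python3 st.py
```

```text
23.4 [ 2.09 -3.1  -0.03] [ 14.7   9.5 -13.3] [0.5338 0.2408 0.0788] 49.56 [-0.54  0.53  0.04  1.85 -0.03  0.75 -1.19] [  1.02 -71.14   2.15 -16.84   0.36   6.01   0.  ] 0.05996119463972202
```

The stop was reached at about 70° of turn: the torque rose to 1.8 Nm and then the fingers slipped. I'll release, rise, and check the jaws numerically.

>>> {"api": "jog_arm", "payload": {"steps": [{"slide":[0,0,0],"rot":[0,0,0]},{"slide":[0,0,0],"rot":[0,0,0]},{"slide":[0,0,0],"rot":[0,0,0]},{"slide":[0,0,0],"rot":[0,0,0]},{"slide":[0,0,0],"rot":[0,0,0]}], "jaw": 1}}

```text
t: 23.9
eef_pos: [0.529, 0.237, 0.0774]
ee_rot: [0.908, 0.418, 0.001, -0.001]
wrist_force: [-0.5, -0.9, 0.6]
gripper_width: 0.0856
gripper_force: 0.0
```

>>> {"api": "jog_arm", "payload": {"steps": [{"slide":[0,0,-0.2],"rot":[0,0,0]},{"slide":[0,0,-0.45],"rot":[0,0,0]},{"slide":[0,0,-0.75],"rot":[0,0,0]},{"slide":[0,0,-1.0],"rot":[0,0,0]},{"slide":[0,0,-1.0],"rot":[0,0,0]}]}}

```text
t: 24.4
eef_pos: [0.5312, 0.2378, 0.2018]
ee_rot: [0.908, 0.418, 0.004, -0.001]
wrist_force: [-0.2, 0.8, -0.3]
gripper_width: 0.0853
gripper_force: 0.0
```

```bash
python3 - <<'E'
from h import *
T=attitude(45,0);a=np.radians(45);plan([((.5288-.05*np.cos(a),.2367-.05*np.sin(a),.24),T,1)])
E
```

```text
q [-0.55  0.39  0.05  1.73 -0.02  1.02 -1.2 ]
[-0.434, -0.041, -0.166] [0.001, -0.003, 0.025] mm 56 deg 4
```

>>> {"api": "jog_arm", "payload": {"steps": [{"slide":[-0.3,-0.03,-0.1],"rot":[0,0,0.025]},{"slide":[-0.434,-0.041,-0.166],"rot":[0,0,0.025]},{"slide":[-0.434,-0.041,-0.166],"rot":[0,0,0.025]},{"slide":[-0.434,-0.041,-0.166],"rot":[0,0,0.025]},{"slide":[-0.434,-0.041,-0.166],"rot":[0,0,0.025]}]}}

```text
t: 24.9
eef_pos: [0.4916, 0.201, 0.2166]
ee_rot: [0.924, 0.383, 0.001, -0.001]
wrist_force: [0.4, 0.5, -0.3]
gripper_width: 0.0858
gripper_force: 0.0
```

>>> {"api": "jog_arm", "payload": {"steps": [{"slide":[0,0,0],"rot":[0,0,0]},{"slide":[0,0,0],"rot":[0,0,0]},{"slide":[0,0,0],"rot":[0,0,0]}]}}

```text
t: 25.2
eef_pos: [0.4915, 0.2005, 0.2168]
ee_rot: [0.924, 0.382, 0.0, -0.001]
wrist_force: [1.0, 0.3, -0.1]
gripper_width: 0.0855
gripper_force: 0.0
```

```bash
python3 - <<'E'
from h import *
from bench import manip
s=manip.read_state();W=(s,manip.capture("wrist"));p=W[1]["pixels"];i=p.astype(int);r,g,b=i[...,0],i[...,1],i[...,2]
c=np.array([.5288,.2367,.110]);u0=proj(W,c);yy,xx=np.mgrid[:400,:640];near=np.hypot(xx-u0[0],yy-u0[1])<45
m=((r-b>50)&(r>140)&(g>110)&near).astype(np.uint8);n,_,st,ce=cv2.connectedComponentsWithStats(m)
print(s["t"],s["eef_pos"].round(4),s["wrist_force"].round(1),u0.round(1))
for k in range(1,n):
    if st[k,4]>8:
        d=plane(W,ce[k],.110)-c;print(st[k,4],ce[k].round(1),"r %.4f ang %.0f"%(np.hypot(d[0],d[1]),np.degrees(np.arctan2(d[1],d[0]))))
L=((r>190)&(g<90)&near).astype(np.uint8);n,_,st,ce=cv2.connectedComponentsWithStats(L)
for k in range(1,n):
    if st[k,4]>100:print("lid",st[k],ce[k].round(1),plane(W,ce[k],.134).round(4))
print("pred lid",proj(W,(*c[:2],.134)).round(1))
E
```

```text
25.2 [0.4915 0.2005 0.2168] [ 1.   0.3 -0.1] [321.8 141.3]
45 [301.9 116.1] r 0.0260 ang 84
149 [340.6 130.2] r 0.0180 ang -15
156 [304.5 131. ] r 0.0167 ang 105
14 [308.3 153.5] r 0.0153 ang 177
81 [322.6 164.9] r 0.0199 ang -133
lid [307 128  33  34 725] [323.6 146.8] [0.5284 0.2345 0.134 ]
pred lid [322.  144.3]
```

The mark on the sleeve turned about 67° and the jaws moved in about 5.5 mm. I'll regrip with more force to be sure it is at the stop.

```bash
python3 - <<'E'
from h import *
T=attitude(80,0);x=(.5288,.2367)
plan([((*x,.19+OFF),T,1),((*x,.077+OFF),T,1)])
E
```

```text
q [-0.54  0.29  0.07  1.83 -0.03  1.02 -1.25]
[0.433, 0.006, 0.224] [-0.0, -0.001, -0.195] mm 59 deg 35
[-0.0, -0.0, 0.942] [0.0, -0.0, 0.0] mm 113 deg 0
```

>>> {"api": "jog_arm", "payload": {"steps": [{"slide":[0.433,0.006,0.1],"rot":[0,0,-0.195]},{"slide":[0.433,0.006,0.224],"rot":[0,0,-0.195]},{"slide":[0.433,0.006,0.224],"rot":[0,0,-0.195]},{"slide":[0.433,0.006,0.224],"rot":[0,0,-0.195]},{"slide":[0.433,0.006,0.224],"rot":[0,0,-0.195]}]}}

```text
t: 25.75
eef_pos: [0.5288, 0.2365, 0.19]
ee_rot: [0.765, 0.644, 0.001, -0.001]
wrist_force: [-0.3, 0.0, 0.7]
gripper_width: 0.0854
gripper_force: 0.0
```

>>> {"api": "jog_arm", "payload": {"steps": [{"slide":[0,0,0],"rot":[0,0,0]},{"slide":[0,0,0],"rot":[0,0,0]},{"slide":[0,0,0],"rot":[0,0,0]}]}}

```text
t: 26.05
eef_pos: [0.5287, 0.2366, 0.1905]
ee_rot: [0.767, 0.642, 0.001, -0.0]
wrist_force: [-0.8, 0.7, -0.6]
gripper_width: 0.0857
gripper_force: 0.0
```

```bash
python3 - <<'E'
from h import *
T=attitude(80,0);plan([((.5288,.2367,.077+OFF),T,1)])
E
```

```text
q [-0.47  0.4  -0.06  1.74  0.03  1.   -0.72]
[-0.001, -0.0, 0.946] [0.0, -0.001, -0.0] mm 113 deg 0
```

>>> {"api": "jog_arm", "payload": {"steps": [{"slide":[0,0,0.25],"rot":[0,0,0]},{"slide":[0,0,0.5],"rot":[0,0,0]},{"slide":[0,0,0.75],"rot":[0,0,0]},{"slide":[0,0,0.88],"rot":[0,0,0]},{"slide":[0,0,0.94],"rot":[0,0,0]}]}}

```text
t: 26.55
eef_pos: [0.5279, 0.2364, 0.0759]
ee_rot: [0.766, 0.643, -0.0, -0.001]
wrist_force: [-0.4, 0.3, 0.5]
gripper_width: 0.0856
gripper_force: 0.0
```

>>> {"api": "jog_arm", "payload": {"steps": [{"slide":[0,0,0],"rot":[0,0,0]},{"slide":[0,0,0],"rot":[0,0,0]},{"slide":[0,0,0],"rot":[0,0,0]},{"slide":[0,0,0],"rot":[0,0,0]},{"slide":[0,0,0],"rot":[0,0,0]}], "jaw": -1, "newtons": 110}}

```text
t: 27.05
eef_pos: [0.5299, 0.237, 0.0795]
ee_rot: [0.766, 0.643, 0.002, 0.0]
wrist_force: [-1.3, -1.4, 5.6]
gripper_width: 0.059
gripper_force: 117.0
```

>>> {"api": "jog_arm", "payload": {"steps": [{"slide":[0,0,0],"rot":[0,0,0.01]},{"slide":[0,0,0],"rot":[0,0,0.02]},{"slide":[0,0,0],"rot":[0,0,0.02]},{"slide":[0,0,0],"rot":[0,0,0.02]}]}}

```text
t: 27.45
eef_pos: [0.5303, 0.2386, 0.0795]
ee_rot: [0.786, 0.619, 0.003, -0.0]
wrist_force: [1.0, 2.5, 6.9]
gripper_width: 0.0589
gripper_force: 120.4
```

```bash
python3 st.py
```

```text
27.45 [ 0.81 -0.4   0.13] [1.  2.5 6.9] [0.5303 0.2386 0.0795] 76.45 [-0.48  0.53 -0.05  1.85  0.03  0.76 -0.78] [  1.77 -61.65   1.8  -20.72   0.52   0.87  -0.18] 0.05885203741092722
```

>>> {"api": "jog_arm", "payload": {"steps": [{"slide":[0,0,0],"rot":[0,0,0.01]},{"slide":[0,0,0],"rot":[0,0,0.02]},{"slide":[0,0,0],"rot":[0,0,0.02]},{"slide":[0,0,0],"rot":[0,0,0.02]}]}}

```text
t: 27.85
eef_pos: [0.5311, 0.2404, 0.0797]
ee_rot: [0.805, 0.594, 0.005, -0.001]
wrist_force: [3.2, 7.9, 2.8]
gripper_width: 0.0581
gripper_force: 116.0
```

```bash
python3 st.py
```

```text
27.85 [ 2.03 -0.9  -0.12] [3.2 7.9 2.8] [0.5311 0.2404 0.0797] 72.87 [-0.49  0.53 -0.03  1.85  0.02  0.76 -0.83] [  3.5  -63.35   3.74 -18.53   1.53   2.72   0.09] 0.058091263210044645
```

>>> {"api": "jog_arm", "payload": {"steps": [{"slide":[0,0,0],"rot":[0,0,0]},{"slide":[0,0,0],"rot":[0,0,0]},{"slide":[0,0,0],"rot":[0,0,0]},{"slide":[0,0,0],"rot":[0,0,0]},{"slide":[0,0,0],"rot":[0,0,0]}], "jaw": 1}}

```text
t: 28.35
eef_pos: [0.5287, 0.2365, 0.0775]
ee_rot: [0.805, 0.594, 0.001, -0.0]
wrist_force: [0.3, -0.1, 0.2]
gripper_width: 0.0855
gripper_force: 0.0
```

>>> {"api": "jog_arm", "payload": {"steps": [{"slide":[0,0,-0.2],"rot":[0,0,0]},{"slide":[0,0,-0.45],"rot":[0,0,0]},{"slide":[0,0,-0.75],"rot":[0,0,0]},{"slide":[0,0,-1.0],"rot":[0,0,0]},{"slide":[0,0,-1.0],"rot":[0,0,0]}]}}

```text
t: 28.85
eef_pos: [0.5308, 0.2376, 0.202]
ee_rot: [0.805, 0.594, 0.004, 0.0]
wrist_force: [1.0, 0.0, 0.8]
gripper_width: 0.0854
gripper_force: 0.0
```

>>> {"api": "jog_arm", "payload": {"steps": [{"slide":[-0.2,0,-0.1],"rot":[0,0,0.05]},{"slide":[-0.4,0,-0.17],"rot":[0,0,0.1]},{"slide":[-0.43,0,-0.17],"rot":[0,0,0.15]},{"slide":[-0.43,0,-0.17],"rot":[0,0,0.15]},{"slide":[-0.43,0,-0.17],"rot":[0,0,0.15]}]}}

```text
t: 29.35
eef_pos: [0.5132, 0.1877, 0.2173]
ee_rot: [0.92, 0.391, 0.0, -0.001]
wrist_force: [0.9, 0.1, 0.1]
gripper_width: 0.0857
gripper_force: 0.0
```

```bash
cat > jaws.py <<'E'
from h import *
from bench import manip
s=manip.read_state();W=(s,manip.capture("wrist"));p=W[1]["pixels"];i=p.astype(int);r,g,b=i[...,0],i[...,1],i[...,2]
c=np.array([.5288,.2367,.110]);u0=proj(W,c);yy,xx=np.mgrid[:400,:640];near=np.hypot(xx-u0[0],yy-u0[1])<45
m=((r-b>50)&(r>140)&(g>110)&near).astype(np.uint8);n,_,st,ce=cv2.connectedComponentsWithStats(m)
print(s["t"],s["eef_pos"].round(4),s["wrist_force"].round(1),s["gripper_width"])
for k in range(1,n):
    if st[k,4]>8:
        d=plane(W,ce[k],.107)-c;print(st[k],ce[k].round(1),"r %.4f ang %.1f"%(np.hypot(d[0],d[1]),np.degrees(np.arctan2(d[1],d[0]))))
# unwrapped yellow band on the sleeve's top face (z .104), mark angle
for a in range(0,360,2):
    R=np.arange(.0235,.0305,.0005);pr=np.array([i[tuple(np.int32(np.round(proj(W,[c[0]+q*np.cos(np.radians(a)),c[1]+q*np.sin(np.radians(a)),.104])))[::-1])] for q in R])
    f=((pr[:,0]-pr[:,2])>50).mean()
    if f>.5: print("mark",a,round(f,2),end="; ")
L=((r>110)&(g<75)&(b<90)&near).astype(np.uint8);n,_,st,ce=cv2.connectedComponentsWithStats(L)
print([(st[k].tolist(),ce[k].round(1)) for k in range(1,n) if st[k,4]>100],"pred lid",[proj(W,(*c[:2],z)).round(1).tolist() for z in(.134,.114)])
E
python3 jaws.py
```

```text
29.35 [0.5132 0.1877 0.2173] [0.9 0.1 0.1] 0.08568829653201152
[270 119   9   9  46] [274.4 123. ] r 0.0260 ang 84.2
[270 130  16  23 158] [276.8 137. ] r 0.0171 ang 104.3
[307 131  14  14 128] [313.1 137.6] r 0.0183 ang -16.2
[289 168  14   8  69] [295.4 172. ] r 0.0210 ang -132.8
mark 82 0.93; mark 84 1.0; mark 86 1.0; mark 88 1.0; [] pred lid [[291.3, 151.9], [293.5, 148.8]]
```

The mark didn't move on the regrip (84°), even at 110 N, so the sleeve is at its stop. The jaws are at the radius expected for a clamped jar. I'll settle and hand in.

>>> {"api": "jog_arm", "payload": {"steps": [{"slide":[0,0,-0.2],"rot":[0,0,0]},{"slide":[0,0,-0.2],"rot":[0,0,0]},{"slide":[0,0,-0.2],"rot":[0,0,0]},{"slide":[0,0,-0.2],"rot":[0,0,0]}]}}

```text
t: 29.8
eef_pos: [0.5131, 0.1874, 0.241]
ee_rot: [0.921, 0.39, 0.0, -0.001]
wrist_force: [-1.0, 0.3, 0.3]
gripper_width: 0.0853
gripper_force: 0.0
```

```bash
python3 -c "
from bench import manip
print(manip.finish_job())"
```

```text
the job is handed in; nothing more can be done
None
```

I stood the jar on the balance pan and let go, then seated it in the chuck and turned the sleeve clockwise to its stop; the job was handed in at about 30 s, and no verdict came back.

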